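# Reload the UV lamp with sample cassettes

## Task

First take the finished orange cassette out from under the low UV lamp and set it flat in the green tub. Then slide every waiting white cassette by its handle under the lamp, straight and fully home against the back stop, handles sticking out in front, and turn the lamp's counter knob back to its zero stop; when all that is done, switch the lamp on by swinging its red lever right over to the back. Leave the bottles and other things on the bench where they are.

Things in the scene. Friction and masses are not known exactly. Their poses are not given: they have to be found in the camera images.
- lamp: White UV lamp, fixed: canopy 150 deep (x) x 360 wide (y), underside 35, top 71 mm above the bench, open in front. Origin: on the bench below the middle of its front edge; x points in to the back, z up. Cassettes lie on the bench under it, side by side at any y (up to 4), between side walls (inner faces y = +-170 mm), up to a back stop at x = 96: home = cassette origin at x = 51 mm.
- counter (a joint): angle of the counter's black reset knob on top of the lamp (rad): 0 at the zero stop, growing clockwise seen from above, to 2.9 at most; turn it counter-clockwise to return it. Stays where it is left, light friction (0.03 N m).
- counter_grip (a point): on the counter knob's vertical axis, at the height to grip it. The grip is a bar 46 mm long, 14 mm thick, 32 mm high, this point 7 mm below its top, 37 mm above the lamp's top. At zero the bar lies along the lamp's x, the white mark on it at the front (-x) end, in line with the red tick on the lamp.
- switch (a joint): angle of the red lamp lever on top of the lamp (rad): 0 off, leaning to the lamp's front (-x); 1.0 fully on, leaning to its back (+x). Stays where it is left.
- switch_tip (a point): centre of the lever's tip. A red ball 26 mm wide on a thin rod 60 mm long; its pivot, parallel to the lamp's y, is at x = 90, y = 95, z = 93 mm of the lamp's frame. Off, the ball is 29 mm in front of the pivot and 53 mm above it; on, 29 mm behind it. About 1 N moves it.
- fresh1: waiting cassette (absent in some starts), white, 90 mm long (x) x 62 mm wide (y) x 26 mm high flat body, 0.13 to 0.25 kg; at its -x end a low neck (18 mm long) leads to a blue upright handle fin 36 mm long, 12 mm thick (y), 62 mm high, its centre 78 mm from the origin along -x. Origin: centre of the body's underside, z up.
- fresh2: waiting cassette (absent in some starts), white, 90 mm long (x) x 62 mm wide (y) x 26 mm high flat body, 0.13 to 0.25 kg; at its -x end a low neck (18 mm long) leads to a blue upright handle fin 36 mm long, 12 mm thick (y), 62 mm high, its centre 78 mm from the origin along -x. Origin: centre of the body's underside, z up.
- fresh3: waiting cassette (absent in some starts), white, 90 mm long (x) x 62 mm wide (y) x 26 mm high flat body, 0.13 to 0.25 kg; at its -x end a low neck (18 mm long) leads to a blue upright handle fin 36 mm long, 12 mm thick (y), 62 mm high, its centre 78 mm from the origin along -x. Origin: centre of the body's underside, z up.
- fresh4: waiting cassette (absent in some starts), white, 90 mm long (x) x 62 mm wide (y) x 26 mm high flat body, 0.13 to 0.25 kg; at its -x end a low neck (18 mm long) leads to a blue upright handle fin 36 mm long, 12 mm thick (y), 62 mm high, its centre 78 mm from the origin along -x. Origin: centre of the body's underside, z up.
- finished: finished cassette, starts under the lamp with its handle out in front: orange, 90 mm long (x) x 62 mm wide (y) x 26 mm high flat body, 0.13 to 0.25 kg; at its -x end a low neck (18 mm long) leads to a black upright handle fin 36 mm long, 12 mm thick (y), 62 mm high, its centre 78 mm from the origin along -x. Origin: centre of the body's underside, z up.
- tub: lime-green open tub, fixed to the bench: outside 200 mm (x) x 160 mm (y) x 40 mm high, walls and floor 5 mm. Origin: centre of its underside.
- wash_bottle: white wash bottle with a red cap, 60 mm wide, 170 mm high; leave alone. Origin: centre of its underside.
- amber_bottle: amber bottle, 52 mm wide, 130 mm high; leave alone. Origin: centre of its underside.
- beaker: glass beaker, 64 mm wide, 80 mm high; leave alone. Origin: centre of its underside.
- reagent: glass jar with a blue cap, 60 mm wide, 120 mm high; leave alone. Origin: centre of its underside.
- wipes_box: cardboard box 100 x 160 x 60 mm; leave alone. Origin: centre of its underside.
- stain_jar: small amber jar, 56 mm wide, 75 mm high; leave alone. Origin: centre of its underside.
Mind the look-alikes: they are no part of the job. Leave any purple or yellow look-alike of the fresh1 alone.

How it is judged:
On the way, in this order (a step that is already met when the one before it is completed fails the run):
1. the finished cassette lies flat in the tub, let go (x of finished in the frame of tub between -0.09 and 0.09 m and y of finished in the frame of tub between -0.07 and 0.07 m and height (world z) of finished below 0.014 m and angle between finished's own z axis and vertical below 0.12 rad and linear speed of finished below 0.02 m/s and contact force between finished and the fingers below 0.5 N), for 0.2 s.
2. every waiting cassette is home under the lamp and the counter is at zero, lamp still off (x of fresh1 in the frame of lamp between 0.042 and 0.06 m and y of fresh1 in the frame of lamp between -0.15 and 0.15 m and height (world z) of each of fresh1, fresh2, fresh3, fresh4 below 0.008 m and angle between the x axis of each of fresh1, fresh2, fresh3, fresh4 and the x axis of lamp, either way round below 0.12 rad and angle between each of fresh1, fresh2, fresh3, fresh4's own z axis and vertical below 0.1 rad and linear speed of each of fresh1, fresh2, fresh3, fresh4 below 0.02 m/s and contact force between each of fresh1, fresh2, fresh3, fresh4 and the fingers below 0.5 N and x of fresh2 in the frame of lamp between 0.042 and 0.06 m and y of fresh2 in the frame of lamp between -0.15 and 0.15 m and x of fresh3 in the frame of lamp between 0.042 and 0.06 m and y of fresh3 in the frame of lamp between -0.15 and 0.15 m and x of fresh4 in the frame of lamp between 0.042 and 0.06 m and y of fresh4 in the frame of lamp between -0.15 and 0.15 m and value of joint counter below 0.08 rad and value of joint switch below 0.5 rad), for 0.2 s.
3. the lamp lever is thrown over to on (value of joint switch above 0.85 rad), for 0.2 s.
At the end, for the whole second after the job is handed in: Every waiting cassette that is present lies flat under the lamp within 9 mm of the back stop and within 0.12 rad of straight; the finished one lies flat in the tub; the counter is within 0.08 rad of its zero stop, the lever beyond 0.85 rad; all released and at rest (all of step 1 and x of fresh1 in the frame of lamp between 0.042 and 0.06 m and y of fresh1 in the frame of lamp between -0.15 and 0.15 m and height (world z) of each of fresh1, fresh2, fresh3, fresh4 below 0.008 m and angle between the x axis of each of fresh1, fresh2, fresh3, fresh4 and the x axis of lamp, either way round below 0.12 rad and angle between each of fresh1, fresh2, fresh3, fresh4's own z axis and vertical below 0.1 rad and linear speed of each of fresh1, fresh2, fresh3, fresh4 below 0.02 m/s and contact force between each of fresh1, fresh2, fresh3, fresh4 and the fingers below 0.5 N and x of fresh2 in the frame of lamp between 0.042 and 0.06 m and y of fresh2 in the frame of lamp between -0.15 and 0.15 m and x of fresh3 in the frame of lamp between 0.042 and 0.06 m and y of fresh3 in the frame of lamp between -0.15 and 0.15 m and x of fresh4 in the frame of lamp between 0.042 and 0.06 m and y of fresh4 in the frame of lamp between -0.15 and 0.15 m and value of joint counter below 0.08 rad and value of joint switch above 0.85 rad); the robot touches nothing.
It fails at once if a bystander is moved more than 40 mm (distance of any of wash_bottle, amber_bottle, beaker, reagent, wipes_box, stain_jar from where it was at the start of the episode above 0.04 m).
Of fresh1, fresh2, fresh3, fresh4 only 2 to 4 are there at a start; the rules pass over those that are not, and their reading is None.
At some moment in a run one of fresh1, fresh2, fresh3, fresh4, finished may be knocked a few centimetres aside while the robot is not near it.
Once in a run the grip may slacken for a moment while it holds something.
It also fails if it takes over 210 s, if anything falls off the work surface, if the arm or the gripper's body presses on something with over 40 N, if the wrist force passes 120 N, or if a joint passes its speed limit or range.

## Robot

A 6-joint arm with a two-finger parallel gripper is mounted at the origin on the work surface. World frame = base frame: x ahead of the robot, y to its left, z up, the work surface at z = 0. Lengths are in m, angles in rad, forces in N, time in s.
With the tool pointing down it reaches from about 0.375 to 0.975 m from the base axis. Payload 3.8 kg.
Tool frame: the origin (TCP) lies on the mounting face of the last link; the fingertips stand 173 mm ahead of it and the grasp point (between the pads) lies 155 mm ahead of it; z points along the fingers, y is the line along which they close (so a half turn about z gives the same grasp; the last joint's range is limited). The gripper opens to 85 mm and grips with 20 to 120 N. Pads are 22 mm wide; open, the fingers measure 114 mm over their backs; the gripper's body (76 mm by 85 mm) begins 54 mm behind the grasp point. The pads swing forward as they close: fully open they stand 13 mm farther back than shut.
Start: joints at [1.222, 0.264, 1.604, -0, 1.274, -0.037], TCP at [0.207, 0.642, 0.405] pointing down, gripper open.
Joint ranges: [-2.63, 2.63], [-0.94, 2.18], [0.31, 2.57], [-1.31, 4.45], [0, 2.66], [-2.55, 2.55]. Speed limits (rad/s): [2.57, 2.57, 3.14, 3.14, 3.14, 3.14].

## Interface

Orientations are given as a rotation vector (axis times angle).
In Python, from workcell import bot gives the robot as it stands.
- The arm moves only by the tool drive_tool, never from a script. Its argument "increments" is a list of rows, each an object with "delta_pos": the shift along the tool's x, y, z in mm, a list of three; "turn": the turn about the tool's z in rad; "jaw": the opening, from -1 (shut) to 1 (fully open). A call has 1 to 8 rows; each row shifts and turns the commanded pose from where the row before left it, along the tool's axes as they then stand; what a row does not reach is not made up. A row lasts 1/12 s, in which the tool goes at most 41.7 mm and 7.16 degrees, less where a joint would pass 70% of its speed; a pose out of reach is approached as far as the arm can. A call is refused whole if a number of a shift passes 41.7 or a number of a turn 0.125, either way. A call with a gripper value outside its range is refused whole. The fingers move at their own pace and stop on an object; "grip_force" is the grip in N (left out, the last holds). Time passes only in rows, so rows that do not move let the fingers close. It gives the time, the measured TCP pose, the force, the opening and the grip force at its end, in the units of the state.
- bot.read_state(): the state, without advancing time (a new reading comes with each control period).
- bot.read_camera(name): name is "side" or "top" or "wrist"; returns a dict with "pixels" (480x640x3 uint8, red, green, blue), "fovy" (degrees; the focal length in pixels is half the picture's height over the tangent of half this angle, whatever the lens; pixels are square), "cx", "cy" (the principal point, pixels), "k1" (the pictures are not rectified: a ray, as slopes to the right and down, at radius r is drawn at 1 + k1 r^2 times it, then the intrinsics apply), "camera_from_world" (4x4, takes a point from world to camera coordinates); the wrist camera has in their place "hand_eye" (4x4, takes a point from camera to tool coordinates, whose origin is the TCP and whose axes are the flange's). Camera axes: x right, y down, z forward; pixel columns grow to the right and rows downward; lengths in m; the calibration is good to about 2 mm. A picture is of the moment at which its call begins: read the wrist's pose just before it. There is no depth.
- bot.finish_job(): hands the job in; it is judged then, once.
The state is a dict: "time": time; "q": joint angles; "joint_vel": joint speeds; "joint_torque": joint torques, N m; "tool_pos": TCP position; "tcp_rot": TCP orientation; "wrist_force": force on the tool from outside, world axes, zero at the start; "torque": the same for the moment, N m; "width": opening from 0.0 (shut) to 1.0 (fully open); "grip_force": force on a finger pad.
Only numpy, scipy, OpenCV 4.12 (cv2) and the standard library are available. Lean on these libraries where they do the work, as an engineer would, in place of code of your own. Each camera call takes 0.05 s, during which the arm holds its last target. There are 200 camera calls.

## Working session

There is one attempt and no reset: what is moved stays moved. The work goes in short steps, Python scripts to look and compute and a tool call to move; the robot and the scene stay as the last step left them, time stands still between calls to the robot, and variables do not carry over. Pictures are saved under pics/ and viewed, at most 14 in all, crops included, and the job is handed in when it is done.

Besides the shell and the picture viewer there is one more tool, called after ">>>" in YAML: its name, and indented under it one key for each argument. drive_tool: Moves the arm, as the interface text tells. Its arguments: {"type":"object","properties":{"increments":{"type":"array"},"grip_force":{"type":"number"}},"required":["increments"]}

```bash
ls; mkdir -p pics
cat > h.py <<'E'
import numpy as np, cv2
from workcell import bot
from scipy.spatial.transform import Rotation as R
def cam(name):
    s=bot.read_state(); c=bot.read_camera(name)
    f=240/np.tan(np.radians(c["fovy"])/2)
    c["K"]=np.array([[f,0,c["cx"]],[0,f,c["cy"]],[0,0,1]])
    if name=="wrist":
        T=np.eye(4);T[:3,:3]=R.from_rotvec(s["tcp_rot"]).as_matrix();T[:3,3]=s["tool_pos"]
        c["W"]=T@np.array(c["hand_eye"])
    else: c["W"]=np.linalg.inv(np.array(c["camera_from_world"]))
    c["bgr"]=cv2.cvtColor(np.asarray(c["pixels"]),cv2.COLOR_RGB2BGR)
    return c
def ray(c,uv):
    uv=np.atleast_2d(uv).astype(float); f=c["K"][0,0]
    d=(uv-[c["cx"],c["cy"]])/f; x=d.copy()
    for _ in range(20): x=d/(1+c["k1"]*(x**2).sum(1,keepdims=True))
    v=np.c_[x,np.ones(len(x))]@c["W"][:3,:3].T
    return c["W"][:3,3],v
def onz(c,uv,z):
    o,v=ray(c,uv); return o+v*((z-o[2])/v[:,2])[:,None]
def proj(c,P):
    P=np.atleast_2d(P); q=(P-c["W"][:3,3])@c["W"][:3,:3]
    x=q[:,:2]/q[:,2:]; x=x*(1+c["k1"]*(x**2).sum(1,keepdims=True))
    return x*c["K"][0,0]+[c["cx"],c["cy"]]
def blobs(c,lo,hi,amin=60):
    m=cv2.inRange(cv2.cvtColor(c["bgr"],cv2.COLOR_BGR2HSV),np.array(lo),np.array(hi))
    cs,_=cv2.findContours(m,cv2.RETR_EXTERNAL,cv2.CHAIN_APPROX_NONE)
    return sorted([k for k in cs if cv2.contourArea(k)>amin],key=cv2.contourArea,reverse=True)
E
python3 - <<'E'
from h import *
for n in("top","side"):
    c=cam(n);cv2.imwrite(f"pics/{n}0.png",c["bgr"]);print(n,c["W"].round(3).tolist(),c["fovy"],c["k1"],c["cx"],c["cy"])
print(bot.read_state())
E
```

```text
pics
top [[-0.016, -0.993, 0.113, 0.309], [-1.0, 0.016, -0.003, -0.003], [0.002, -0.113, -0.994, 1.604], [0.0, 0.0, 0.0, 1.0]] 43.30777429129466 -0.026249789818476643 332.8032919166861 240.95917139422104
side [[0.775, -0.386, 0.5, -0.249], [-0.632, -0.464, 0.621, -0.881], [-0.007, -0.797, -0.604, 0.962], [0.0, 0.0, 0.0, 1.0]] 50.167083995156744 0.0026063045106126553 317.49287997818885 227.61622565085543
{'time': 0.1, 'q': array([ 1.22211798e+00,  2.64736104e-01,  1.60526044e+00, -1.73356335e-05,
        1.27375067e+00, -3.68877870e-02]), 'joint_vel': array([-2.54570377e-03, -4.16688888e-03, -1.71278047e-03,  9.56345037e-04,
       -6.54457304e-04, -2.99770864e-05]), 'joint_torque': array([ 8.85515219e-04, -5.16711080e+01, -3.68593204e+01, -2.68682919e-05,
        6.33650052e-03,  1.82265893e-05]), 'tool_pos': array([0.20695377, 0.64215898, 0.40343446]), 'tcp_rot': array([-0.48770833, -3.10310209,  0.00332624]), 'wrist_force': array([-0.29702812, -0.24714846,  0.30751582]), 'torque': array([0.00690147, 0.08014208, 0.00417446]), 'grip_force': 0.0, 'width': 0.9978498220892439}
```

View pics/top0.png

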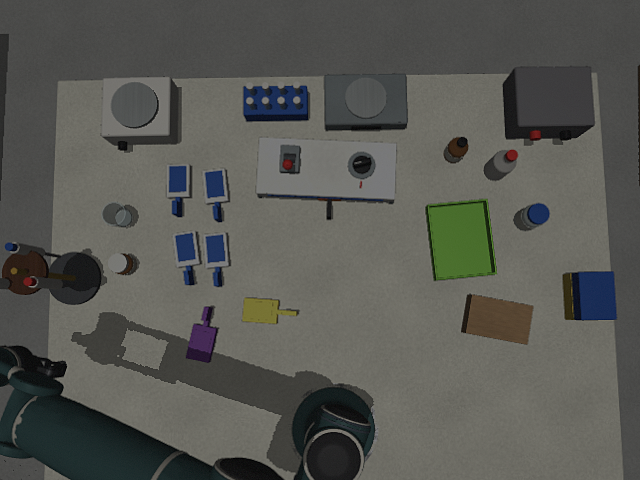

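View pics/side0.png

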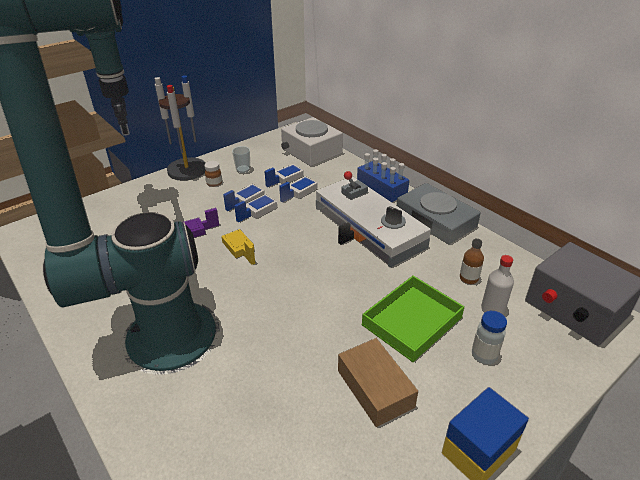

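The top view shows four white/blue cassettes at (179,182), (216,186), (187,248) and (216,250). The look-alikes are yellow (262,310) and purple (203,340). The finished cassette's black fin is at (329,209), the lamp at (327,170), its knob at (362,163), its lever at (289,163) and the tub at (461,240). Next I'll measure these.

Run:
```python
from h import *
c=cam("top")
def rect(k,z):
    b=cv2.boxPoints(cv2.minAreaRect(k)); return onz(c,b,z)
def desc(n,k,z):
    P=rect(k,z)[:,:2]; e=[P[1]-P[0],P[2]-P[1]]; L=[np.linalg.norm(x) for x in e]; a=e[int(L[1]>L[0])]
    ang=np.degrees(np.arctan2(a[1],a[0])); ang=(ang+90)%180-90
    (u,v),_,_=cv2.minAreaRect(k)
    print(n,"px",int(u),int(v),"ctr",P.mean(0).round(4),"size",np.round(sorted(L),3),"ang",round(ang,1))
for k in blobs(c,(105,110,60),(125,255,255),40): desc("blue",k,.026 if cv2.contourArea(k)>250 else .062)
for k in blobs(c,(40,120,80),(60,255,255),400)[:1]: desc("tub",k,.04)
g=cv2.cvtColor(c["bgr"],cv2.COLOR_BGR2HSV)
for k in blobs(c,(0,0,150),(180,60,255),150)[:14]:
    (u,v),_,_=cv2.minAreaRect(k)
    if v<380: desc("white",k,.071 if cv2.contourArea(k)>3000 else .026)
for k in blobs(c,(0,0,0),(180,255,45),40):
    (u,v),_,_=cv2.minAreaRect(k)
    if 250<u<400 and 130<v<230: desc("dark",k,.062 if v>200 else .115)
s=c["bgr"]; a=cv2.resize(s[130:230,250:410],(800,500),interpolation=cv2.INTER_CUBIC)
cv2.imwrite("pics/lampzoom.png",a)
```

```text
blue px 597 295 ctr [ 0.3341 -0.6979] size [0.094 0.128] ang -0.2
blue px 275 100 ctr [0.8743 0.1414] size [0.078 0.168] ang 89.0
blue px 215 248 ctr [0.4739 0.3008] size [0.044 0.069] ang 5.4
blue px 185 246 ctr [0.4791 0.3796] size [0.044 0.069] ang 7.6
blue px 214 183 ctr [0.6463 0.3036] size [0.045 0.068] ang 5.9
blue px 177 178 ctr [0.6623 0.4034] size [0.043 0.068] ang 0.7
blue px 538 213 ctr [ 0.553  -0.5551] size [0.051 0.051] ang -3.3
blue px 175 205 ctr [0.5844 0.397 ] size [0.018 0.042] ang 0.8
blue px 215 275 ctr [0.3991 0.2917] size [0.015 0.047] ang -3.8
blue px 186 274 ctr [0.4032 0.3668] size [0.015 0.046] ang -8.2
blue px 215 210 ctr [0.5696 0.2932] size [0.013 0.042] ang 0.3
blue px 8 246 ctr [0.4831 0.8289] size [0.018 0.018] ang 89.1
tub px 461 239 ctr [ 0.4873 -0.3453] size [0.161 0.202] ang 4.0
dark px 362 164 ctr [ 0.6707 -0.085 ] size [0.044 0.045] ang 89.1
dark px 336 208 ctr [ 0.5687 -0.0199] size [0.053 0.057] ang -86.8
```

View pics/lampzoom.png

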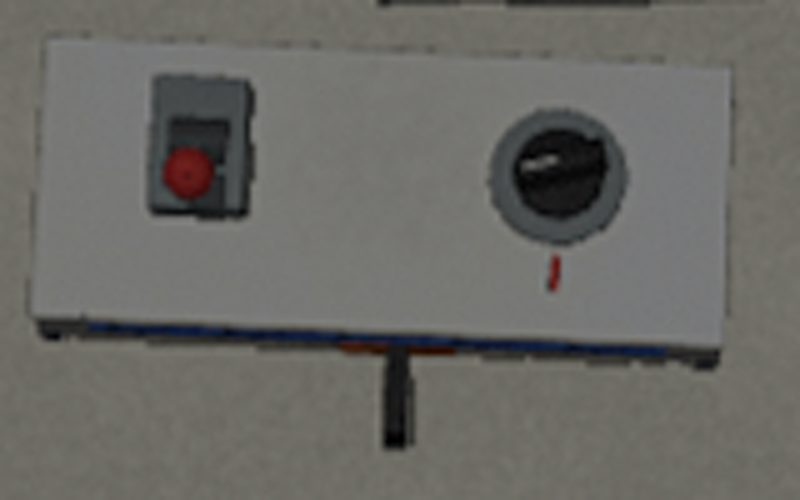

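The zoom shows the red tick at (554,273) and the knob's white mark on the left end near (542,161), roughly a quarter turn or more clockwise from the tick. The lever ball is at (187,173), leaning forward, so it is off. The orange cassette's black fin is at (396,400).

Run:
```python
from h import *
c=cam("top")
uv=np.array([[48,38],[730,68],[722,348],[33,317]])/5+[250,130]
P=onz(c,uv,.071)[:,:2]; print(P.round(4)); 
e=[P[1]-P[0],P[2]-P[1],P[3]-P[2],P[0]-P[3]];print([round(np.linalg.norm(x),4) for x in e])
ax=(P[0]-P[3]+P[1]-P[2]);ax/=np.linalg.norm(ax); ay=(P[0]-P[1]+P[3]-P[2]);ay/=np.linalg.norm(ay)
yx=np.degrees(np.arctan2(ax[1],ax[0]));yy=np.degrees(np.arctan2(-ay[0],ay[1]));print("yaw",yx,yy)
th=np.radians((yx+3*yy)/4)
C=P.mean(0);Rm=np.array([[np.cos(th),-np.sin(th)],[np.sin(th),np.cos(th)]])
o=C-Rm@[.075,0];print("lamp",o,th)
f=lambda u,z:(Rm.T@(onz(c,np.array(u)/5+[250,130],z)[0,:2]-o)).round(4)
print("fin top (396,395)",f((396,395),.062),onz(c,np.array((396,395))/5+[250,130],.062))
print("ball",f((187,173),.146),"knob disc",f((558,176),.075),"tick",f((554,273),.071),"knobtop",f((562,172),.115))
for y in(-.12,-.04,.04,.12): print("slot fin world",y,(o+Rm@[-.027,y]).round(4))
```

```text
[[ 0.7572  0.1778]
 [ 0.7356 -0.1771]
 [ 0.5878 -0.1688]
 [ 0.6096  0.1858]]
[np.float64(0.3556), np.float64(0.148), np.float64(0.3552), np.float64(0.1478)]
yaw -3.157759878849551 -3.5011031790051668
lamp [0.59769238 0.00887559] -0.0596076601625859
fin top (396,395) [-0.0296 -0.0113] [[ 0.5674405  -0.00061806  0.062     ]]
ball [0.0625 0.0955] knob disc [ 0.0864 -0.09  ] tick [ 0.0361 -0.09  ] knobtop [ 0.0787 -0.0903]
slot fin world -0.12 [ 0.5636 -0.1093]
slot fin world -0.04 [ 0.5684 -0.0294]
slot fin world 0.04 [0.5731 0.0504]
slot fin world 0.12 [0.5779 0.1303]
```

```bash
cat >> h.py <<'E'
LO=np.array([.5977,.0089]); LT=-.0596
def L2W(x,y): 
    c,s=np.cos(LT),np.sin(LT); return LO+[c*x-s*y,s*x+c*y]
def W2L(p):
    c,s=np.cos(LT),np.sin(LT); d=np.array(p)[:2]-LO; return np.array([c*d[0]+s*d[1],-s*d[0]+c*d[1]])
def yaw():   # yaw of the tool's y axis minus 90deg = yaw of cassette x axis gripped
    M=R.from_rotvec(bot.read_state()["tcp_rot"]).as_matrix(); return np.arctan2(M[1,1],M[0,1])-np.pi/2
def plan(x,y,z,yw=None,p=None,y0=None):
    """turn first, then shift (mm, tool axes after the turn)"""
    s=bot.read_state(); p=s["tool_pos"] if p is None else np.array(p); y0=yaw() if y0 is None else y0
    yw=y0 if yw is None else yw
    t=-(yw-y0); d=np.array([x,y,z])-p
    c,s_=np.cos(yw),np.sin(yw)
    print("turn %.3f"%t,"dx %.1f dy %.1f dz %.1f"%(1000*(-(c*d[0]+s_*d[1])),1000*(-s_*d[0]+c*d[1]),-1000*d[2]))
E
python3 - <<'E'
from h import *
print(np.degrees(yaw())); plan(.53,.0,.35,-.06)
E
```

```text
-17.867860723910027
turn -0.252 dx -360.9 dy -621.7 dz 53.8
```

>>> drive_tool:
  increments:
    - {"turn": -0.084,"delta_pos": [0,0,0],"jaw": 1}
    - {"turn": -0.084,"delta_pos": [0,0,0],"jaw": 1}
    - {"turn": -0.084,"delta_pos": [0,0,0],"jaw": 1}
    - {"turn": 0,"delta_pos": [-20,-34,3],"jaw": 1}
    - {"turn": 0,"delta_pos": [-20,-34,3],"jaw": 1}
    - {"turn": 0,"delta_pos": [-20,-34,3],"jaw": 1}
    - {"turn": 0,"delta_pos": [-20,-34,3],"jaw": 1}
    - {"turn": 0,"delta_pos": [-20,-34,3],"jaw": 1}

```text
time: 0.87
tool_pos: [0.297, 0.4651, 0.3892]
tcp_rot: [-0.093, -3.14, 0.001]
wrist_force: [0.6, 1.0, 1.0]
width: 0.999
grip_force: 0.0
```

>>> drive_tool:
  increments:
    - {"turn": 0,"delta_pos": [-20,-34,3],"jaw": 1}
    - {"turn": 0,"delta_pos": [-20,-34,3],"jaw": 1}
    - {"turn": 0,"delta_pos": [-20,-34,3],"jaw": 1}
    - {"turn": 0,"delta_pos": [-20,-34,3],"jaw": 1}
    - {"turn": 0,"delta_pos": [-20,-34,3],"jaw": 1}
    - {"turn": 0,"delta_pos": [-20,-34,3],"jaw": 1}
    - {"turn": 0,"delta_pos": [-20,-34,3],"jaw": 1}
    - {"turn": 0,"delta_pos": [-20,-34,3],"jaw": 1}

```text
time: 1.53
tool_pos: [0.4405, 0.1838, 0.3657]
tcp_rot: [0.094, 3.14, 0.0]
wrist_force: [0.8, -0.2, -0.4]
width: 0.996
grip_force: 0.0
```

>>> drive_tool:
  increments:
    - {"turn": 0,"delta_pos": [-20,-34,3],"jaw": 1}
    - {"turn": 0,"delta_pos": [-20,-34,3],"jaw": 1}
    - {"turn": 0,"delta_pos": [-20,-34,3],"jaw": 1}
    - {"turn": 0,"delta_pos": [-20,-34,3],"jaw": 1}
    - {"turn": 0,"delta_pos": [-20,-34,3],"jaw": 1}
    - {"turn": 0,"delta_pos": [0,0,0],"jaw": 1}

```text
time: 2.03
tool_pos: [0.532, 0.0048, 0.3504]
tcp_rot: [0.102, 3.138, -0.005]
wrist_force: [-0.2, 0.3, 0.6]
width: 0.999
grip_force: 0.0
```

Run:
```python
from h import *
c=cam("wrist");cv2.imwrite("pics/w1.png",c["bgr"]);s=bot.read_state();print(s["time"],s["tool_pos"],np.degrees(yaw()),s["wrist_force"],proj(c,[.5674,-.0006,.062]))
```

```text
2.0833 [0.53086984 0.00698509 0.35027991] -3.722531828082289 [-1.08338725  0.62515854 -0.00138719] [[318.11749688 275.39897425]]
```

View pics/w1.png

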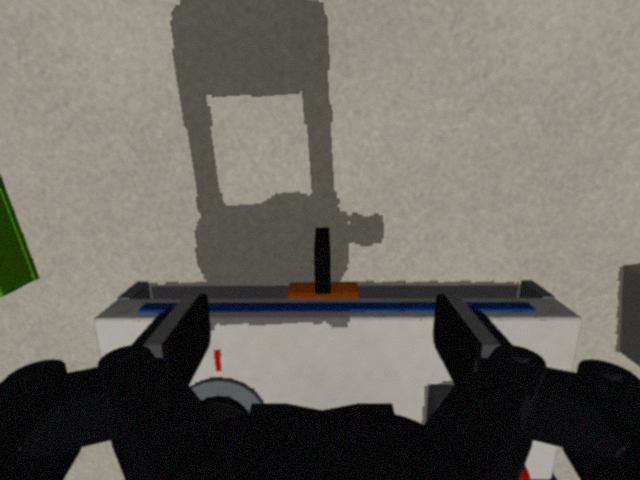

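The wrist view shows the black fin from (322,229) to (323,291) with the orange neck at (323,290) under the canopy, and the lamp is parallel to the image.

Run:
```python
from h import *
c=cam("wrist")
for z in(.062,.0):
  for uv in((322,229),(323,289),(340,284.5)):
    p=onz(c,uv,z)[0];print(z,uv,p.round(4),W2L(p).round(4))
print(c["W"][:3,3])
p=onz(c,(322,229),.062)[0]; q=onz(c,(323,289),.062)[0];m=(p+q)/2;print(m)
plan(m[0],m[1],.199,-.055)
```

```text
0.062 (322, 229) [0.5306 0.0074 0.062 ] [-0.0669 -0.0055]
0.062 (323, 289) [0.5767 0.0052 0.062 ] [-0.0207 -0.005 ]
0.062 (340, 284.5) [0.5739 0.018  0.062 ] [-0.0243  0.0077]
0.0 (322, 229) [0.5468 0.0065 0.    ] [-0.0507 -0.0055]
0.0 (323, 289) [0.6039 0.0037 0.    ] [ 0.0065 -0.0049]
0.0 (340, 284.5) [0.6005 0.0195 0.    ] [0.0022 0.0108]
[0.46329491 0.01156581 0.32018286]
[0.55366264 0.00631398 0.062     ]
turn -0.008 dx -23.6 dy -1.0 dz 151.2
```

Run:
```python
from h import *
c=cam("wrist");s=bot.read_state();print(s["tool_pos"],s["joint_vel"].round(3))
for n,uv,z in(("tick",(217.5,360),.071),("cornerR(-y)",(97,319),.071),("cornerL",(580,319),.071)):
    p=onz(c,uv,z)[0];print(n,p.round(4),W2L(p).round(4))
print(proj(c,[*L2W(-.0296,-.0113),.062]),proj(c,[*L2W(-.0476,-.0113),.0]),proj(c,[*L2W(-.0476,-.0113),.062]),proj(c,[*L2W(-.0116,-.0113),.062]))
g=c["bgr"][225:300,300:345].max(2);print(g[::8,8:36:2])
t=cam("top");g=t["bgr"][198:224,318:342].max(2);print(g[::2])
```

```text
[0.52968203 0.00968701 0.35028795] [ 0.034 -0.015  0.013 -0.001  0.    -0.003]
tick [ 0.6245 -0.0761  0.071 ] [ 0.0318 -0.0832]
cornerR(-y) [ 0.5846 -0.1589  0.071 ] [-0.0031 -0.1683]
cornerL [0.6071 0.1931 0.071 ] [-0.0016  0.1844]
[[311.85832386 279.38038586]] [[313.32976546 233.69513127]] [[311.58593669 256.25286114]] [[312.12061754 301.731195  ]]
[[ 86  85  81  89  79  80  83  83  87  91  86  87  87  91]
 [ 83  45  14   2   7   7   7  24  78  88  86  84  85  90]
 [ 69   0   0   0  10  13   1  30  78  88  88  85  84  84]
 [ 45   9   0   0   2   4   5  22  68  88  85  87  90  84]
 [ 31  15  18   5   6   0   8  19  63  87  83  90  84  87]
 [ 45  13  10  12  16   9   3  13  49  84  84  83  81  84]
 [ 48  11   7   4  17  10  12   8  57  82  83  84  85  86]
 [ 58   6  17   1   8   0  16  11  48  87  82  85  83  80]
 [ 56   1   8   2  14   6  10   0  45  71  69  73  71  71]
 [ 90  63  62  69  58  67  64  61  82 100  99  99 102 102]]
[[47 47 48 47 46 46 45 46 44 46 45 44 46 47 45 46 45 46 45 45 45 47 46 47]
 [42 45 43 45 43 43 41 45 43 42 42 43 44 43 43 44 45 42 45 44 45 45 42 44]
 [41 40 40 40 41 41 43 41 41 41 42 41 40 42 41 42 41 43 41 42 41 37 42 42]
 [37 37 35 40 37 36 37 38 40 37 38 38 37 38 36 39 36 37 38 37 39 37 37 36]
 [33 32 33 30 29 32 34 32 29 33 33 34 31 34 34 37 33 33 33 33 35 34 32 32]
 [30 25 30 32 26 25 28 29 26 29 28 26 28 26 26 23 26 26 24 25 23 27 26 25]
 [25 28 32 37 39 42 37 39 40 32 33 25 22 22 24 18 23 22 21 22 21 34 35 20]
 [19 27 24 23 21 23 22 21 22 19 20 23 23 25 18 18 25 22 24 29 32 31 17 18]
 [23 25 24 24 24 21 25 22 26 25 22 21 25 18 19 25 26 25 34 39 26 13 12 16]
 [34 37 25 23 23 20 26 22 21 19 26 28 34 39 29 33 48 38 29 17 12 16 14 20]
 [45 50 51 70 54 37 35 39 45 65 73 69 50 51 57 36 16  7 17 18 20 19 18 27]
 [ 9 14 19 26 27 37 43 35 27 25 21 11 14 18 12  9 24 56 75 75 74 74 73 73]
 [49 44 28 11  5  7 12  9  8 10  4 21 27 52 61 71 73 69 70 69 70 69 71 70]]
```

>>> drive_tool:
  increments:
    - {"turn": 0,"delta_pos": [0,0,0],"jaw": 1}
    - {"turn": 0,"delta_pos": [0,0,0],"jaw": 1}
    - {"turn": 0,"delta_pos": [0,0,0],"jaw": 1}
    - {"turn": 0,"delta_pos": [0,0,0],"jaw": 1}

```text
time: 2.57
tool_pos: [0.5296, 0.011, 0.3509]
tcp_rot: [0.091, 3.14, 0.0]
wrist_force: [-0.1, 0.3, 0.1]
width: 0.998
grip_force: 0.0
```

Run:
```python
from h import *
c=cam("wrist");s=bot.read_state();print(s["time"],s["tool_pos"],s["joint_vel"].round(3),np.degrees(yaw()))
b=c["bgr"].max(2)
# red tick, fin columns, lamp front corners
for k in blobs(c,(0,120,60),(8,255,255),30)[:3]:
    (u,v),_,_=cv2.minAreaRect(k);p=onz(c,(u,v),.071)[0];print("red",u,v,W2L(p).round(4))
for r in range(236,300,8):
    j=np.where(b[r,290:350]<35)[0]+290
    print(r,j.min() if len(j) else None,j.max() if len(j) else None,len(j))
m=cv2.inRange(c["bgr"],np.array([0]*3),np.array([35]*3))[205:300,290:350];ys=np.where(m.sum(1)>5*255)[0]+205;print("rows",ys.min(),ys.max())
w=(b[330:345]>100).mean(0)>.5; j=np.where(w)[0];print("lamp cols",j.min(),j.max())
```

```text
2.6167 [0.52965323 0.01080107 0.35085699] [-0.008  0.004 -0.    -0.001 -0.001  0.001] -3.3483792921383855
red 206.90850830078125 363.17681884765625 [ 0.0353 -0.0889]
236 308 319 12
244 307 319 13
252 305 320 16
260 305 320 16
268 306 320 15
276 306 320 15
284 306 320 15
292 306 320 15
rows 231 296
lamp cols 0 639
```

Run:
```python
from h import *
x,y=L2W(-.030,-.0108);plan(x,y,.199,-.0596)
```

```text
turn 0.001 dx -38.0 dy -8.6 dz 151.9
```

>>> drive_tool:
  increments:
    - {"turn": 0,"delta_pos": [-19,-4.5,20],"jaw": 0.2}
    - {"turn": 0,"delta_pos": [-19,-4,20],"jaw": 0.2}
    - {"turn": 0,"delta_pos": [0,0,30],"jaw": 0.2}
    - {"turn": 0,"delta_pos": [0,0,30],"jaw": 0.2}
    - {"turn": 0,"delta_pos": [0,0,30],"jaw": 0.2}
    - {"turn": 0,"delta_pos": [0,0,22],"jaw": 0.2}
    - {"turn": 0,"delta_pos": [0,0,0],"jaw": 0.2}
    - {"turn": 0,"delta_pos": [0,0,0],"jaw": 0.2}

```text
time: 3.28
tool_pos: [0.5664, -0.0005, 0.1974]
tcp_rot: [-0.093, -3.137, -0.0]
wrist_force: [0.2, -0.3, 0.3]
width: 0.595
grip_force: 0.0
```

>>> drive_tool:
  increments:
    - {"turn": 0,"delta_pos": [0,0,0],"jaw": -1}
    - {"turn": 0,"delta_pos": [0,0,0],"jaw": -1}
    - {"turn": 0,"delta_pos": [0,0,0],"jaw": -1}
    - {"turn": 0,"delta_pos": [0,0,0],"jaw": -1}
    - {"turn": 0,"delta_pos": [0,0,0],"jaw": -1}
    - {"turn": 0,"delta_pos": [0,0,0],"jaw": -1}
  grip_force: 80

```text
time: 3.78
tool_pos: [0.5686, -0.0007, 0.2011]
tcp_rot: [0.094, 3.136, 0.0]
wrist_force: [-0.0, 0.6, 6.2]
width: 0.126
grip_force: 78.8
```

>>> drive_tool:
  increments:
    - {"turn": 0,"delta_pos": [10,0,0],"jaw": -1}
    - {"turn": 0,"delta_pos": [20,0,0],"jaw": -1}
    - {"turn": 0,"delta_pos": [20,0,0],"jaw": -1}
    - {"turn": 0,"delta_pos": [20,0,0],"jaw": -1}
    - {"turn": 0,"delta_pos": [20,0,0],"jaw": -1}
    - {"turn": 0,"delta_pos": [20,0,0],"jaw": -1}
    - {"turn": 0,"delta_pos": [15,0,0],"jaw": -1}
    - {"turn": 0,"delta_pos": [5,0,0],"jaw": -1}

```text
time: 4.45
tool_pos: [0.4379, 0.007, 0.2011]
tcp_rot: [0.093, 3.133, -0.001]
wrist_force: [4.0, -0.6, 6.7]
width: 0.131
grip_force: 79.3
```

>>> drive_tool:
  increments:
    - {"turn": 0,"delta_pos": [0,0,0],"jaw": -1}
    - {"turn": 0,"delta_pos": [0,0,-10],"jaw": -1}
    - {"turn": 0,"delta_pos": [0,0,-20],"jaw": -1}
    - {"turn": 0,"delta_pos": [0,0,-20],"jaw": -1}
    - {"turn": 0,"delta_pos": [0,0,-20],"jaw": -1}
    - {"turn": 0,"delta_pos": [0,0,-15],"jaw": -1}
    - {"turn": 0,"delta_pos": [0,0,0],"jaw": -1}
    - {"turn": 0,"delta_pos": [0,0,0],"jaw": -1}

```text
time: 5.12
tool_pos: [0.4373, 0.007, 0.2842]
tcp_rot: [0.094, 3.139, -0.0]
wrist_force: [0.2, -0.6, -2.3]
width: 0.129
grip_force: 78.0
```

Run:
```python
from h import *
c=cam("side");cv2.imwrite("pics/s1.png",c["bgr"][150:400,200:520]);s=bot.read_state();print(s["time"],s["tool_pos"],s["width"],s["wrist_force"])
# tub centre .4873,-.3453 yaw 4deg; cassette fin at local x=-.0575 (overall centred)->origin local +.0205
a=np.radians(4);x,y=np.array([.4873,-.3453])+.0570*-np.array([np.cos(a),np.sin(a)])
print(x,y);plan(x,y,s["tool_pos"][2],a)
```

```text
5.1667 [0.4367357  0.00705413 0.283119  ] 0.13088859351136875 [-0.00660585  0.10714369 -1.44116797]
0.43043884913519004 -0.34927611900341515
turn -0.130 dx 31.1 dy -355.0 dz -0.0
```

View pics/s1.png

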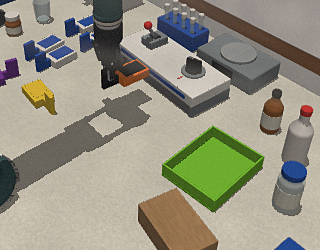

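The side crop shows the orange cassette held level at (122,75), clear of the lamp.

>>> drive_tool:
  increments:
    - {"turn": -0.065,"delta_pos": [0,0,0],"jaw": -1}
    - {"turn": -0.065,"delta_pos": [0,0,0],"jaw": -1}
    - {"turn": 0,"delta_pos": [2,-15,0],"jaw": -1}
    - {"turn": 0,"delta_pos": [3,-30,0],"jaw": -1}
    - {"turn": 0,"delta_pos": [3,-35,0],"jaw": -1}
    - {"turn": 0,"delta_pos": [3,-35,0],"jaw": -1}
    - {"turn": 0,"delta_pos": [3,-35,0],"jaw": -1}
    - {"turn": 0,"delta_pos": [3,-35,0],"jaw": -1}

```text
time: 5.83
tool_pos: [0.4321, -0.1797, 0.2816]
tcp_rot: [0.111, -3.136, -0.003]
wrist_force: [1.0, 0.7, -0.5]
width: 0.131
grip_force: 78.2
```

>>> drive_tool:
  increments:
    - {"turn": 0,"delta_pos": [3,-35,0],"jaw": -1}
    - {"turn": 0,"delta_pos": [3,-35,0],"jaw": -1}
    - {"turn": 0,"delta_pos": [3,-35,0],"jaw": -1}
    - {"turn": 0,"delta_pos": [3,-35,0],"jaw": -1}
    - {"turn": 0,"delta_pos": [2,-20,0],"jaw": -1}
    - {"turn": 0,"delta_pos": [0,-10,0],"jaw": -1}
    - {"turn": 0,"delta_pos": [0,0,0],"jaw": -1}
    - {"turn": 0,"delta_pos": [0,0,0],"jaw": -1}

```text
time: 6.5
tool_pos: [0.4309, -0.3485, 0.2821]
tcp_rot: [0.109, -3.137, -0.005]
wrist_force: [0.0, 0.3, -1.9]
width: 0.13
grip_force: 78.3
```

>>> drive_tool:
  increments:
    - {"turn": 0,"delta_pos": [0,0,0],"jaw": -1}
    - {"turn": 0,"delta_pos": [0,0,0],"jaw": -1}
    - {"turn": 0,"delta_pos": [0,0,0],"jaw": -1}
    - {"turn": 0,"delta_pos": [0,0,0],"jaw": -1}

```text
time: 6.83
tool_pos: [0.4317, -0.3482, 0.2838]
tcp_rot: [-0.112, 3.14, 0.0]
wrist_force: [0.4, -0.2, -1.3]
width: 0.131
grip_force: 78.3
```

Run:
```python
from h import *
c=cam("wrist");cv2.imwrite("pics/w2.png",c["bgr"]);s=bot.read_state();print(s["time"],s["tool_pos"],s["width"],s["wrist_force"])
plan(.4304,-.3493,.2065,np.radians(4))
```

```text
6.8833 [ 0.4316844  -0.34841237  0.28386326] 0.127781264268548 [-0.73709399  1.02756084 -1.84098026]
turn 0.002 dx 1.3 dy -0.8 dz 77.4
```

View pics/w2.png

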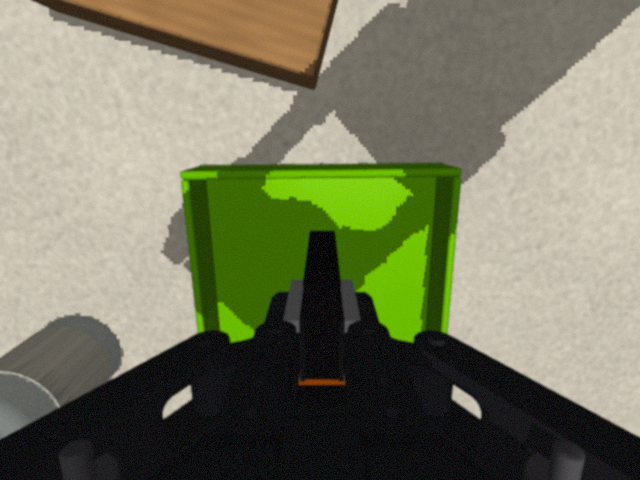

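The tub spans columns 182–460 and the held fin sits centred at 322, so I'll lower and release.

>>> drive_tool:
  increments:
    - {"turn": 0,"delta_pos": [0,0,20],"jaw": -1}
    - {"turn": 0,"delta_pos": [0,0,20],"jaw": -1}
    - {"turn": 0,"delta_pos": [0,0,20],"jaw": -1}
    - {"turn": 0,"delta_pos": [0,0,10],"jaw": -1}
    - {"turn": 0,"delta_pos": [0,0,5],"jaw": -1}
    - {"turn": 0,"delta_pos": [0,0,2],"jaw": -1}
    - {"turn": 0,"delta_pos": [0,0,0],"jaw": -1}
    - {"turn": 0,"delta_pos": [0,0,0],"jaw": -1}

```text
time: 7.55
tool_pos: [0.4321, -0.3497, 0.2078]
tcp_rot: [-0.11, 3.138, -0.002]
wrist_force: [-0.0, -0.5, -0.7]
width: 0.129
grip_force: 78.3
```

>>> drive_tool:
  increments:
    - {"turn": 0,"delta_pos": [0,0,0],"jaw": 0.2}
    - {"turn": 0,"delta_pos": [0,0,0],"jaw": 0.2}
    - {"turn": 0,"delta_pos": [0,0,0],"jaw": 0.2}
    - {"turn": 0,"delta_pos": [0,0,0],"jaw": 0.2}
    - {"turn": 0,"delta_pos": [0,0,-20],"jaw": 0.2}
    - {"turn": 0,"delta_pos": [0,0,-40],"jaw": 0.2}
    - {"turn": 0,"delta_pos": [0,0,-40],"jaw": 0.2}
    - {"turn": 0,"delta_pos": [0,0,-40],"jaw": 0.2}

```text
time: 8.22
tool_pos: [0.4311, -0.3489, 0.3478]
tcp_rot: [0.11, -3.139, -0.001]
wrist_force: [0.4, -0.9, -0.9]
width: 0.599
grip_force: 0.0
```

Run:
```python
from h import *
c=cam("wrist");s=bot.read_state();print(s["time"],s["tool_pos"],s["wrist_force"])
t=cam("top");s2=cam("side")
for k in blobs(t,(3,150,60),(18,255,255),50)[:2]: print("orange top",cv2.minAreaRect(k),onz(t,cv2.minAreaRect(k)[0],.031)[0].round(4))
for k in blobs(s2,(3,170,80),(18,255,255),50)[:2]: print("orange side",cv2.minAreaRect(k),onz(s2,cv2.minAreaRect(k)[0],.031)[0].round(4))
# go hover near fresh (.4739,.3008): 
plan(.37,.30,.36,np.radians(5.4))
for k in blobs(t,(105,110,60),(125,255,255),40): 
    u=cv2.minAreaRect(k)[0]
    if u[0]<230: print("blue",np.round(u),cv2.contourArea(k),onz(t,u,.026)[0,:2].round(4))
```

```text
8.2667 [ 0.43357796 -0.35109833  0.35806705] [ 1.84344823 -1.60774127  6.2383465 ]
orange top ((460.8769836425781, 231.51539611816406), (33.98551940917969, 23.194494247436523), 82.87498474121094) [ 0.5074 -0.3456  0.031 ]
orange top ((456.8716735839844, 148.07522583007812), (15.710038185119629, 11.006434440612793), 41.18592834472656) [ 0.7322 -0.3441  0.031 ]
orange side ((419.71917724609375, 310.9637145996094), (26.782163619995117, 35.8111457824707), 49.63546371459961) [ 0.5006 -0.3501  0.031 ]
turn -0.024 dx 1.4 dy 653.6 dz -7.9
blue [215. 248.] 395.0 [0.4738 0.3007]
blue [185. 247.] 390.5 [0.479  0.3797]
blue [214. 184.] 376.5 [0.6462 0.3036]
blue [177. 178.] 373.5 [0.6623 0.4034]
blue [216. 276.] 63.0 [0.4012 0.2985]
blue [176. 205.] 61.0 [0.5908 0.4064]
blue [187. 275.] 59.0 [0.405  0.3747]
blue [216. 210.] 53.5 [0.5756 0.3001]
blue [  8. 246.] 40.5 [0.4872 0.8483]
```

The finished cassette lies in the tub at (0.507, −0.346), seen in both views, and the fresh cassettes haven't moved. Next is the cassette at (0.474, 0.301).

>>> drive_tool:
  increments:
    - {"turn": -0.024,"delta_pos": [0,0,0],"jaw": 0.2}
    - {"turn": 0,"delta_pos": [-3,38,0],"jaw": 0.2}
    - {"turn": 0,"delta_pos": [-3,38,0],"jaw": 0.2}
    - {"turn": 0,"delta_pos": [-3,38,0],"jaw": 0.2}
    - {"turn": 0,"delta_pos": [-3,38,0],"jaw": 0.2}
    - {"turn": 0,"delta_pos": [-3,38,0],"jaw": 0.2}
    - {"turn": 0,"delta_pos": [-3,38,0],"jaw": 0.2}
    - {"turn": 0,"delta_pos": [-3,38,0],"jaw": 0.2}

```text
time: 9.03
tool_pos: [0.4259, -0.0806, 0.3443]
tcp_rot: [0.148, -3.134, -0.002]
wrist_force: [0.7, 0.8, -0.1]
width: 0.6
grip_force: 0.0
```

>>> drive_tool:
  increments:
    - {"turn": 0,"delta_pos": [-3,38,0],"jaw": 0.2}
    - {"turn": 0,"delta_pos": [3,38,0],"jaw": 0.2}
    - {"turn": 0,"delta_pos": [3,38,0],"jaw": 0.2}
    - {"turn": 0,"delta_pos": [3,38,0],"jaw": 0.2}
    - {"turn": 0,"delta_pos": [3,38,0],"jaw": 0.2}
    - {"turn": 0,"delta_pos": [3,38,0],"jaw": 0.2}
    - {"turn": 0,"delta_pos": [3,38,0],"jaw": 0.2}
    - {"turn": 0,"delta_pos": [3,38,0],"jaw": 0.2}

```text
time: 9.7
tool_pos: [0.3792, 0.2198, 0.3444]
tcp_rot: [0.15, -3.135, 0.003]
wrist_force: [0.8, -0.7, -0.0]
width: 0.602
grip_force: 0.0
```

>>> drive_tool:
  increments:
    - {"turn": 0,"delta_pos": [3,35,0],"jaw": 0.2}
    - {"turn": 0,"delta_pos": [0,0,0],"jaw": 0.2}
    - {"turn": 0,"delta_pos": [0,0,0],"jaw": 0.2}
    - {"turn": 0,"delta_pos": [0,0,0],"jaw": 0.2}
    - {"turn": 0,"delta_pos": [0,0,0],"jaw": 0.2}
    - {"turn": 0,"delta_pos": [0,0,0],"jaw": 0.2}
    - {"turn": 0,"delta_pos": [0,0,0],"jaw": 0.2}
    - {"turn": 0,"delta_pos": [0,0,0],"jaw": 0.2}

```text
time: 10.37
tool_pos: [0.3749, 0.2521, 0.3466]
tcp_rot: [-0.145, 3.138, -0.0]
wrist_force: [0.9, -0.6, 0.6]
width: 0.597
grip_force: 0.0
```

Run:
```python
from h import *
c=cam("wrist");cv2.imwrite("pics/w3.png",c["bgr"]);s=bot.read_state();print(s["time"],s["tool_pos"],s["joint_vel"].round(3),np.degrees(yaw()))
for k in blobs(c,(105,110,50),(125,255,255),300):
    u,d,a=cv2.minAreaRect(k);print(np.round(u),np.round(d),a,onz(c,u,.062)[0].round(4),onz(c,u,.026)[0].round(4), np.round(cv2.boxPoints((u,d,a))).tolist())
```

```text
10.4167 [0.37490732 0.25227869 0.34676999] [ 0.008  0.001 -0.003 -0.    -0.001  0.001] 5.301825051812779
[368. 332.] [71. 52.] 90.0 [0.4505 0.2947 0.062 ] [0.4707 0.3015 0.026 ] [[342.0, 296.0], [394.0, 296.0], [394.0, 367.0], [342.0, 367.0]]
[460. 329.] [40. 53.] 90.0 [0.4419 0.3631 0.062 ] [0.461  0.3797 0.026 ] [[433.0, 309.0], [486.0, 309.0], [486.0, 349.0], [433.0, 349.0]]
[468. 261.] [64. 41.] 90.0 [0.3877 0.3593 0.062 ] [0.3991 0.3753 0.026 ] [[448.0, 229.0], [489.0, 229.0], [489.0, 293.0], [448.0, 293.0]]
[375. 248.] [24. 65.] 1.4320961236953735 [0.3839 0.291  0.062 ] [0.3947 0.2974 0.026 ] [[362.0, 280.0], [363.0, 215.0], [388.0, 215.0], [386.0, 280.0]]
[141. 469.] [41. 14.] 7.125016689300537 [0.596  0.1197 0.062 ] [0.6368 0.1018 0.026 ] [[120.0, 473.0], [122.0, 459.0], [162.0, 464.0], [160.0, 478.0]]
[471. 445.] [53. 12.] 62.81888961791992 [0.5468 0.3927 0.062 ] [0.5806 0.4134 0.026 ] [[454.0, 424.0], [464.0, 419.0], [489.0, 466.0], [478.0, 472.0]]
```

View pics/w3.png

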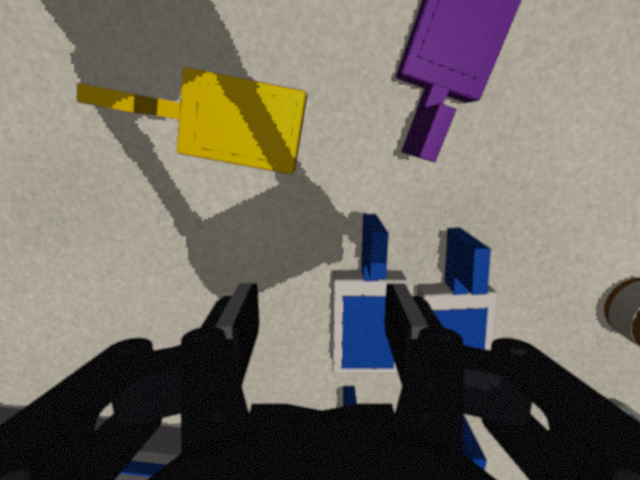

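The wrist view shows the target fin at (375,248) with its white body at (368,332), the neighbour's fin at (468,261), and the yellow and purple look-alikes farther up.

```bash
cat >> h.py <<'E'
def fincheck(c,bx,by,a):
    "predicted fin-top corners and body-top corners in picture c for a cassette pose"
    M=np.array([[np.cos(a),-np.sin(a)],[np.sin(a),np.cos(a)]])
    f=[(-.096,-.006),(-.096,.006),(-.06,.006),(-.06,-.006)]; b=[(-.045,-.031),(-.045,.031),(.045,.031),(.045,-.031)]
    g=lambda L,z:proj(c,[[*(M@p+[bx,by]),z] for p in np.array(L)]).round().astype(int).tolist()
    print("fin",g(f,.062),"body",g(b,.026)); return M@[-.078,0]+[bx,by]
E
python3 - <<'E'
from h import *
c=cam("wrist")
for bx,by,a in((.4738,.3007,6.),(.479,.3797,8.5)): print(fincheck(c,bx,by,np.radians(a)))
x,y=fincheck(c,.4738,.3007,np.radians(6)); plan(x,y,.200,np.radians(6))
E
```

```text
fin [[366, 240], [383, 240], [382, 287], [365, 287]] body [[330, 287], [404, 286], [400, 379], [331, 380]]
[0.39622729 0.29254678]
fin [[469, 257], [486, 256], [483, 302], [467, 303]] body [[420, 302], [494, 298], [488, 390], [419, 393]]
[0.40185676 0.36817087]
fin [[366, 240], [383, 240], [382, 287], [365, 287]] body [[330, 287], [404, 286], [400, 379], [331, 380]]
turn -0.012 dx -25.4 dy 37.6 dz 146.8
```

The white margins show that the label sits about 7 mm forward of the body centre, so I shift the fin estimate by that amount.

>>> drive_tool:
  increments:
    - {"turn": -0.012,"delta_pos": [-9,19,10],"jaw": 0.2}
    - {"turn": 0,"delta_pos": [-9,19,10],"jaw": 0.2}
    - {"turn": 0,"delta_pos": [0,0,30],"jaw": 0.2}
    - {"turn": 0,"delta_pos": [0,0,30],"jaw": 0.2}
    - {"turn": 0,"delta_pos": [0,0,30],"jaw": 0.2}
    - {"turn": 0,"delta_pos": [0,0,25],"jaw": 0.2}
    - {"turn": 0,"delta_pos": [0,0,12],"jaw": 0.2}
    - {"turn": 0,"delta_pos": [0,0,0],"jaw": 0.2}

```text
time: 11.13
tool_pos: [0.3871, 0.2913, 0.1963]
tcp_rot: [0.166, -3.131, 0.006]
wrist_force: [-0.3, 0.4, 0.7]
width: 0.598
grip_force: 0.0
```

>>> drive_tool:
  increments:
    - {"turn": 0,"delta_pos": [0,0,0],"jaw": -1}
    - {"turn": 0,"delta_pos": [0,0,0],"jaw": -1}
    - {"turn": 0,"delta_pos": [0,0,0],"jaw": -1}
    - {"turn": 0,"delta_pos": [0,0,0],"jaw": -1}
    - {"turn": 0,"delta_pos": [0,0,0],"jaw": -1}
    - {"turn": 0,"delta_pos": [0,0,0],"jaw": -1}

```text
time: 11.63
tool_pos: [0.3896, 0.2933, 0.2015]
tcp_rot: [-0.167, 3.134, 0.003]
wrist_force: [-0.1, -0.5, 6.4]
width: 0.128
grip_force: 78.9
```

Run:
```python
from h import *
s=bot.read_state();print(s["tool_pos"],s["width"],s["grip_force"],np.degrees(yaw()))
for yy in (-.115,-.04): print(L2W(-.135,yy)); plan(*L2W(-.135,yy),s["tool_pos"][2],LT)
```

```text
[0.38964317 0.29328107 0.20154547] 0.12800669315269922 78.89360189437866 6.084698553774968
[ 0.45608976 -0.09785457]
turn 0.166 dx -89.6 dy -386.5 dz -0.0
[ 0.46055711 -0.02298774]
turn 0.166 dx -89.6 dy -311.5 dz -0.0
```

>>> drive_tool:
  increments:
    - {"turn": 0,"delta_pos": [0,0,-8],"jaw": -1}
    - {"turn": 0,"delta_pos": [0,0,-7],"jaw": -1}
    - {"turn": 0.083,"delta_pos": [0,0,0],"jaw": -1}
    - {"turn": 0.083,"delta_pos": [0,0,0],"jaw": -1}
    - {"turn": 0,"delta_pos": [0,-20,0],"jaw": -1}
    - {"turn": 0,"delta_pos": [0,-33,0],"jaw": -1}
    - {"turn": 0,"delta_pos": [0,-33,0],"jaw": -1}
    - {"turn": 0,"delta_pos": [-9,-33,0],"jaw": -1}

```text
time: 12.3
tool_pos: [0.3886, 0.1722, 0.2144]
tcp_rot: [-0.091, -3.138, 0.001]
wrist_force: [0.2, -0.2, -2.4]
width: 0.128
grip_force: 78.3
```

>>> drive_tool:
  increments:
    - {"turn": 0,"delta_pos": [-9,-33,0],"jaw": -1}
    - {"turn": 0,"delta_pos": [-9,-33,0],"jaw": -1}
    - {"turn": 0,"delta_pos": [-9,-33,0],"jaw": -1}
    - {"turn": 0,"delta_pos": [-9,-33,0],"jaw": -1}
    - {"turn": 0,"delta_pos": [-9,-33,0],"jaw": -1}
    - {"turn": 0,"delta_pos": [-9,-33,0],"jaw": -1}
    - {"turn": 0,"delta_pos": [-9,-33,0],"jaw": -1}
    - {"turn": 0,"delta_pos": [-9,-25,0],"jaw": -1}

```text
time: 12.97
tool_pos: [0.4469, -0.0888, 0.2152]
tcp_rot: [0.095, 3.14, -0.001]
wrist_force: [0.0, -0.3, -1.8]
width: 0.126
grip_force: 78.4
```

>>> drive_tool:
  increments:
    - {"turn": 0,"delta_pos": [-8,-13,0],"jaw": -1}
    - {"turn": 0,"delta_pos": [0,0,0],"jaw": -1}
    - {"turn": 0,"delta_pos": [0,0,0],"jaw": -1}
    - {"turn": 0,"delta_pos": [0,0,0],"jaw": -1}
    - {"turn": 0,"delta_pos": [0,0,0],"jaw": -1}
    - {"turn": 0,"delta_pos": [0,0,0],"jaw": -1}

```text
time: 13.47
tool_pos: [0.4538, -0.0988, 0.2144]
tcp_rot: [-0.091, -3.139, -0.001]
wrist_force: [0.2, 0.4, -2.3]
width: 0.131
grip_force: 78.5
```

Run:
```python
from h import *
s=bot.read_state();print(s["tool_pos"],s["width"],s["grip_force"],np.degrees(yaw()),s["wrist_force"],W2L(s["tool_pos"]))
plan(*L2W(-.135,-.115),.2015,LT)
t=cam("top")
cv2.imwrite("pics/t2.png",cv2.resize(t["bgr"][120:340,150:420],None,fx=2.5,fy=2.5))
```

```text
[ 0.45384796 -0.09877242  0.21444981] 0.13085596020347814 78.45037937164307 -3.3292459995162553 [ 0.23420444  0.40459696 -2.27045637] [-0.13718314 -0.11604975]
turn 0.001 dx -2.2 dy 1.0 dz 12.9
```

View pics/t2.png

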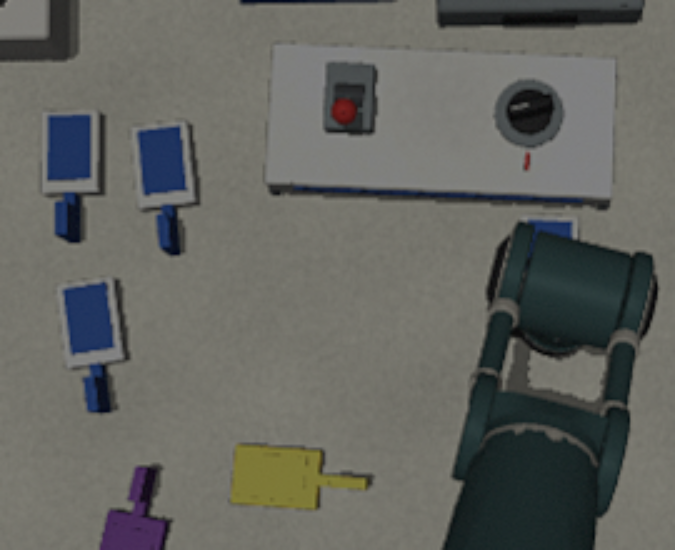

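The held cassette sits in front of the lamp at (550,228), parallel to it. I'll lower it and slide it in.

>>> drive_tool:
  increments:
    - {"turn": 0,"delta_pos": [0,0,7],"jaw": -1}
    - {"turn": 0,"delta_pos": [0,0,5],"jaw": -1}
    - {"turn": 0,"delta_pos": [0,0,1],"jaw": -1}
    - {"turn": 0,"delta_pos": [0,0,0],"jaw": -1}
    - {"turn": 0,"delta_pos": [-10,0,0],"jaw": -1}
    - {"turn": 0,"delta_pos": [-15,0,0],"jaw": -1}
    - {"turn": 0,"delta_pos": [-15,0,0],"jaw": -1}
    - {"turn": 0,"delta_pos": [-15,0,0],"jaw": -1}

```text
time: 14.18
tool_pos: [0.5098, -0.1032, 0.2016]
tcp_rot: [-0.094, -3.14, 0.0]
wrist_force: [-1.9, -0.6, 2.2]
width: 0.13
grip_force: 79.1
```

>>> drive_tool:
  increments:
    - {"turn": 0,"delta_pos": [-15,0,0],"jaw": -1}
    - {"turn": 0,"delta_pos": [-15,0,0],"jaw": -1}
    - {"turn": 0,"delta_pos": [-12,0,0],"jaw": -1}
    - {"turn": 0,"delta_pos": [-5,0,0],"jaw": -1}
    - {"turn": 0,"delta_pos": [0,0,0],"jaw": -1}
    - {"turn": 0,"delta_pos": [0,0,0],"jaw": -1}

```text
time: 14.68
tool_pos: [0.5565, -0.1061, 0.2016]
tcp_rot: [0.094, 3.139, -0.0]
wrist_force: [0.7, -0.4, 0.1]
width: 0.127
grip_force: 79.0
```

>>> drive_tool:
  increments:
    - {"turn": 0,"delta_pos": [-3,0,0],"jaw": -1}
    - {"turn": 0,"delta_pos": [-3,0,0],"jaw": -1}
    - {"turn": 0,"delta_pos": [0,0,0],"jaw": -1}

```text
time: 14.93
tool_pos: [0.562, -0.1064, 0.2017]
tcp_rot: [-0.094, -3.14, -0.0]
wrist_force: [-1.1, -0.8, -0.4]
width: 0.128
grip_force: 79.1
```

>>> drive_tool:
  increments:
    - {"turn": 0,"delta_pos": [-3,0,0],"jaw": -1}
    - {"turn": 0,"delta_pos": [0,0,0],"jaw": -1}

```text
time: 15.1
tool_pos: [0.564, -0.1066, 0.2016]
tcp_rot: [-0.094, -3.136, -0.0]
wrist_force: [-6.9, 0.2, 7.3]
width: 0.125
grip_force: 79.8
```

Run:
```python
from h import *
s=bot.read_state();print(s["tool_pos"],s["width"],s["grip_force"],np.degrees(yaw()),s["wrist_force"],W2L(s["tool_pos"]))
```

```text
[ 0.56401563 -0.10656195  0.20157412] 0.12547747698527095 79.80979442596436 -3.4156189832619326 [-6.94507758  0.22830422  7.26019058] [-0.0267471  -0.11726334]
```

Contact with the back stop came at fin x = −26.7 mm in the lamp frame, where −27 is home. I'll release it and go for the second cassette.

>>> drive_tool:
  increments:
    - {"turn": 0,"delta_pos": [0,0,0],"jaw": 0.2}
    - {"turn": 0,"delta_pos": [0,0,0],"jaw": 0.2}
    - {"turn": 0,"delta_pos": [0,0,0],"jaw": 0.2}
    - {"turn": 0,"delta_pos": [0,0,-20],"jaw": 0.2}
    - {"turn": 0,"delta_pos": [0,0,-40],"jaw": 0.2}
    - {"turn": 0,"delta_pos": [0,0,-40],"jaw": 0.2}
    - {"turn": 0,"delta_pos": [0,0,-40],"jaw": 0.2}
    - {"turn": -0.1,"delta_pos": [0,0,-10],"jaw": 0.2}

```text
time: 15.77
tool_pos: [0.5676, -0.1071, 0.3596]
tcp_rot: [-0.064, 3.129, -0.005]
wrist_force: [0.8, 0.3, 0.2]
width: 0.601
grip_force: 0.0
```

>>> drive_tool:
  increments:
    - {"turn": -0.099,"delta_pos": [0,0,0],"jaw": 0.2}
    - {"turn": 0,"delta_pos": [7,34,0],"jaw": 0.2}
    - {"turn": 0,"delta_pos": [7,34,0],"jaw": 0.2}
    - {"turn": 0,"delta_pos": [7,34,0],"jaw": 0.2}
    - {"turn": 0,"delta_pos": [7,34,0],"jaw": 0.2}
    - {"turn": 0,"delta_pos": [7,34,0],"jaw": 0.2}
    - {"turn": 0,"delta_pos": [7,34,0],"jaw": 0.2}
    - {"turn": 0,"delta_pos": [7,34,0],"jaw": 0.2}

```text
time: 16.43
tool_pos: [0.4829, 0.1237, 0.3518]
tcp_rot: [-0.218, 3.133, 0.0]
wrist_force: [0.4, 0.0, -0.0]
width: 0.597
grip_force: 0.0
```

>>> drive_tool:
  increments:
    - {"turn": 0,"delta_pos": [7,34,0],"jaw": 0.2}
    - {"turn": 0,"delta_pos": [7,34,0],"jaw": 0.2}
    - {"turn": 0,"delta_pos": [7,34,0],"jaw": 0.2}
    - {"turn": 0,"delta_pos": [7,34,0],"jaw": 0.2}
    - {"turn": 0,"delta_pos": [7,34,0],"jaw": 0.2}
    - {"turn": 0,"delta_pos": [7,34,0],"jaw": 0.2}
    - {"turn": 0,"delta_pos": [7,34,0],"jaw": 0.2}
    - {"turn": 0,"delta_pos": [3,20,0],"jaw": 0.2}

```text
time: 17.1
tool_pos: [0.3949, 0.3734, 0.3518]
tcp_rot: [-0.221, 3.134, 0.003]
wrist_force: [-0.1, 0.4, -0.7]
width: 0.601
grip_force: 0.0
```

>>> drive_tool:
  increments:
    - {"turn": 0,"delta_pos": [0,0,0],"jaw": 0.2}
    - {"turn": 0,"delta_pos": [0,0,0],"jaw": 0.2}
    - {"turn": 0,"delta_pos": [0,0,0],"jaw": 0.2}
    - {"turn": 0,"delta_pos": [0,0,0],"jaw": 0.2}
    - {"turn": 0,"delta_pos": [0,0,0],"jaw": 0.2}

```text
time: 17.52
tool_pos: [0.3967, 0.3696, 0.3516]
tcp_rot: [0.216, -3.134, 0.0]
wrist_force: [-0.3, 0.2, 0.2]
width: 0.6
grip_force: 0.0
```

```bash
cat >> h.py <<'E'
def report():
    c=cam("wrist");s=bot.read_state();print(s["time"],s["tool_pos"],s["joint_vel"].round(3),np.degrees(yaw()),s["wrist_force"])
    for k in blobs(c,(105,110,50),(125,255,255),300):
        print("blob",cv2.boundingRect(k),np.round(cv2.minAreaRect(k)[0]))
    return c
E
python3 - <<'E'
from h import *
c=report(); cv2.imwrite("pics/w4.png",c["bgr"])
x,y=fincheck(c,.4716,.3790,np.radians(8));print(x,y);plan(x,y,.200,np.radians(8))
t=cam("top")
for k in blobs(t,(105,110,60),(125,255,255),40): 
    u=cv2.minAreaRect(k)[0]
    if u[0]<420 and u[1]>150: print("blue",np.round(u),cv2.contourArea(k),onz(t,u,.026)[0,:2].round(4))
E
```

```text
17.5667 [0.3967611  0.36958126 0.35163299] [ 0.002 -0.    -0.001  0.001  0.001  0.   ] 7.881959130414488 [ 0.11272464  0.36819124 -0.2920205 ]
blob (295, 271, 54, 74) [322. 308.]
blob (314, 190, 16, 65) [322. 222.]
fin [[311, 200], [328, 200], [328, 249], [312, 249]] body [[283, 253], [358, 253], [355, 349], [286, 349]]
0.39435909063815755 0.3681444981251149
turn -0.002 dx 2.6 dy -1.1 dz 151.6
blue [185. 247.] 389.5 [0.479  0.3797]
blue [214. 184.] 376.5 [0.6462 0.3036]
blue [177. 178.] 373.5 [0.6623 0.4034]
blue [176. 205.] 61.0 [0.5908 0.4064]
blue [215. 210.] 54.5 [0.5759 0.3006]
blue [370. 208.] 49.0 [ 0.5731 -0.1084]
blue [  8. 246.] 40.5 [0.4872 0.8483]
```

>>> drive_tool:
  increments:
    - {"turn": 0,"delta_pos": [0,0,20],"jaw": 0.2}
    - {"turn": 0,"delta_pos": [0,0,35],"jaw": 0.2}
    - {"turn": 0,"delta_pos": [0,0,35],"jaw": 0.2}
    - {"turn": 0,"delta_pos": [0,0,35],"jaw": 0.2}
    - {"turn": 0,"delta_pos": [0,0,16],"jaw": 0.2}
    - {"turn": 0,"delta_pos": [0,0,10],"jaw": 0.2}
    - {"turn": 0,"delta_pos": [0,0,0],"jaw": 0.2}
    - {"turn": 0,"delta_pos": [0,0,0],"jaw": 0.2}

```text
time: 18.28
tool_pos: [0.3968, 0.3705, 0.201]
tcp_rot: [-0.217, 3.134, 0.0]
wrist_force: [0.7, -0.4, 0.9]
width: 0.599
grip_force: 0.0
```

>>> drive_tool:
  increments:
    - {"turn": 0,"delta_pos": [0,0,0],"jaw": -1}
    - {"turn": 0,"delta_pos": [0,0,0],"jaw": -1}
    - {"turn": 0,"delta_pos": [0,0,0],"jaw": -1}
    - {"turn": 0,"delta_pos": [0,0,0],"jaw": -1}
    - {"turn": 0,"delta_pos": [0,0,0],"jaw": -1}
    - {"turn": 0,"delta_pos": [0,0,0],"jaw": -1}

```text
time: 18.78
tool_pos: [0.3971, 0.3712, 0.2026]
tcp_rot: [-0.219, 3.131, 0.003]
wrist_force: [-0.0, -0.6, 6.7]
width: 0.128
grip_force: 78.8
```

>>> drive_tool:
  increments:
    - {"turn": 0,"delta_pos": [0,0,-8],"jaw": -1}
    - {"turn": 0,"delta_pos": [0,0,-7],"jaw": -1}
    - {"turn": 0.066,"delta_pos": [0,0,0],"jaw": -1}
    - {"turn": 0.066,"delta_pos": [0,0,0],"jaw": -1}
    - {"turn": 0.066,"delta_pos": [0,0,0],"jaw": -1}
    - {"turn": 0,"delta_pos": [0,0,0],"jaw": -1}
    - {"turn": 0,"delta_pos": [0,0,0],"jaw": -1}

```text
time: 19.37
tool_pos: [0.3961, 0.3705, 0.2158]
tcp_rot: [-0.089, -3.14, 0.0]
wrist_force: [0.5, 0.4, -2.3]
width: 0.128
grip_force: 77.9
```

Run:
```python
from h import *
s=bot.read_state();print(s["tool_pos"],s["width"],s["grip_force"],np.degrees(yaw()),s["wrist_force"])
plan(*L2W(-.137,-.040),s["tool_pos"][2],LT)
```

```text
[0.39611289 0.37050525 0.2158335 ] 0.12805747166834716 77.85090208053589 -3.263046748481711 [ 0.47815342  0.4049666  -2.32086178]
turn 0.003 dx -85.8 dy -389.0 dz -0.0
```

>>> drive_tool:
  increments:
    - {"turn": 0,"delta_pos": [0,-20,0],"jaw": -1}
    - {"turn": 0,"delta_pos": [0,-33,0],"jaw": -1}
    - {"turn": 0,"delta_pos": [0,-33,0],"jaw": -1}
    - {"turn": 0,"delta_pos": [0,-33,0],"jaw": -1}
    - {"turn": 0,"delta_pos": [0,-33,0],"jaw": -1}
    - {"turn": 0,"delta_pos": [-12,-33,0],"jaw": -1}
    - {"turn": 0,"delta_pos": [-12,-33,0],"jaw": -1}
    - {"turn": 0,"delta_pos": [-12,-33,0],"jaw": -1}

```text
time: 20.03
tool_pos: [0.4172, 0.1165, 0.216]
tcp_rot: [0.088, 3.14, 0.0]
wrist_force: [1.7, 0.9, -2.0]
width: 0.127
grip_force: 78.3
```

>>> drive_tool:
  increments:
    - {"turn": 0,"delta_pos": [-12,-33,0],"jaw": -1}
    - {"turn": 0,"delta_pos": [-12,-33,0],"jaw": -1}
    - {"turn": 0,"delta_pos": [-12,-33,0],"jaw": -1}
    - {"turn": 0,"delta_pos": [-12,-26,0],"jaw": -1}
    - {"turn": 0,"delta_pos": [-2,-13,0],"jaw": -1}
    - {"turn": 0,"delta_pos": [0,0,0],"jaw": -1}
    - {"turn": 0,"delta_pos": [0,0,0],"jaw": -1}
    - {"turn": 0,"delta_pos": [0,0,0],"jaw": -1}

```text
time: 20.7
tool_pos: [0.4588, -0.0223, 0.2155]
tcp_rot: [-0.091, -3.139, -0.001]
wrist_force: [-0.0, 0.7, -1.9]
width: 0.128
grip_force: 78.4
```

Run:
```python
from h import *
s=bot.read_state();print(s["tool_pos"],s["width"],np.degrees(yaw()),s["wrist_force"],W2L(s["tool_pos"]))
plan(*L2W(-.027,-.040),.202,LT)
```

```text
[ 0.45882614 -0.02234853  0.21548442] 0.12830385222940838 -3.3358669815595148 [-0.02941025  0.71156299 -1.94424081] [-0.13676597 -0.03946503]
turn 0.001 dx -109.8 dy -0.5 dz 13.5
```

>>> drive_tool:
  increments:
    - {"turn": 0,"delta_pos": [0,0,7],"jaw": -1}
    - {"turn": 0,"delta_pos": [0,0,5],"jaw": -1}
    - {"turn": 0,"delta_pos": [0,0,1],"jaw": -1}
    - {"turn": 0,"delta_pos": [0,0,0],"jaw": -1}
    - {"turn": 0,"delta_pos": [-10,0,0],"jaw": -1}
    - {"turn": 0,"delta_pos": [-15,0,0],"jaw": -1}
    - {"turn": 0,"delta_pos": [-15,0,0],"jaw": -1}
    - {"turn": 0,"delta_pos": [-15,0,0],"jaw": -1}

```text
time: 21.37
tool_pos: [0.5145, -0.0253, 0.2026]
tcp_rot: [-0.09, -3.14, -0.0]
wrist_force: [-4.1, -1.2, 6.9]
width: 0.129
grip_force: 79.5
```

>>> drive_tool:
  increments:
    - {"turn": 0,"delta_pos": [-15,0,0],"jaw": -1}
    - {"turn": 0,"delta_pos": [-15,0,0],"jaw": -1}
    - {"turn": 0,"delta_pos": [-12,0,0],"jaw": -1}
    - {"turn": 0,"delta_pos": [-5,0,0],"jaw": -1}
    - {"turn": 0,"delta_pos": [0,0,0],"jaw": -1}
    - {"turn": 0,"delta_pos": [0,0,0],"jaw": -1}

```text
time: 21.87
tool_pos: [0.5614, -0.0283, 0.2026]
tcp_rot: [0.091, 3.139, -0.0]
wrist_force: [0.7, 0.7, -0.1]
width: 0.125
grip_force: 79.0
```

>>> drive_tool:
  increments:
    - {"turn": 0,"delta_pos": [-3,0,0],"jaw": -1}
    - {"turn": 0,"delta_pos": [-3,0,0],"jaw": -1}
    - {"turn": 0,"delta_pos": [-3,0,0],"jaw": -1}
    - {"turn": 0,"delta_pos": [0,0,0],"jaw": -1}

```text
time: 22.2
tool_pos: [0.5702, -0.0293, 0.2027]
tcp_rot: [0.092, 3.14, -0.0]
wrist_force: [0.2, 0.4, -0.9]
width: 0.13
grip_force: 78.9
```

Run:
```python
from h import *
s=bot.read_state();print(s["tool_pos"],s["width"],np.degrees(yaw()),s["wrist_force"],W2L(s["tool_pos"]))
```

```text
[ 0.57017308 -0.02930267  0.2026513 ] 0.13041092690874306 -3.368874208105532 [ 0.23988395  0.36820942 -0.93384541] [-0.02520252 -0.03977447]
```

>>> drive_tool:
  increments:
    - {"turn": 0,"delta_pos": [-2,0,0],"jaw": -1}
    - {"turn": 0,"delta_pos": [-2,0,0],"jaw": -1}
    - {"turn": 0,"delta_pos": [0,0,0],"jaw": -1}

```text
time: 22.45
tool_pos: [0.5719, -0.0294, 0.2026]
tcp_rot: [-0.092, -3.132, -0.0]
wrist_force: [-14.1, 0.2, 13.3]
width: 0.128
grip_force: 80.8
```

>>> drive_tool:
  increments:
    - {"turn": 0,"delta_pos": [-2,0,0],"jaw": -1}
    - {"turn": 0,"delta_pos": [0,0,0],"jaw": -1}
    - {"turn": 0,"delta_pos": [0,0,0],"jaw": -1}

```text
time: 22.7
tool_pos: [0.5725, -0.0296, 0.2025]
tcp_rot: [-0.093, -3.128, -0.001]
wrist_force: [-17.6, 0.2, 16.9]
width: 0.126
grip_force: 81.7
```

>>> drive_tool:
  increments:
    - {"turn": 0,"delta_pos": [2,0,0],"jaw": 0.2}
    - {"turn": 0,"delta_pos": [0,0,0],"jaw": 0.2}
    - {"turn": 0,"delta_pos": [0,0,0],"jaw": 0.2}
    - {"turn": 0,"delta_pos": [0,0,-20],"jaw": 0.2}
    - {"turn": 0,"delta_pos": [0,0,-40],"jaw": 0.2}
    - {"turn": 0,"delta_pos": [0,0,-40],"jaw": 0.2}
    - {"turn": 0,"delta_pos": [0,0,-40],"jaw": 0.2}
    - {"turn": -0.087,"delta_pos": [0,0,-10],"jaw": 0.2}

```text
time: 23.37
tool_pos: [0.5769, -0.0298, 0.3607]
tcp_rot: [-0.045, 3.129, -0.002]
wrist_force: [0.9, 0.4, 1.0]
width: 0.599
grip_force: 0.0
```

>>> drive_tool:
  increments:
    - {"turn": -0.087,"delta_pos": [0,0,0],"jaw": 0.2}
    - {"turn": 0,"delta_pos": [-3,34,0],"jaw": 0.2}
    - {"turn": 0,"delta_pos": [-3,34,0],"jaw": 0.2}
    - {"turn": 0,"delta_pos": [-3,34,0],"jaw": 0.2}
    - {"turn": 0,"delta_pos": [-3,34,0],"jaw": 0.2}
    - {"turn": 0,"delta_pos": [-3,34,0],"jaw": 0.2}
    - {"turn": 0,"delta_pos": [-3,34,0],"jaw": 0.2}
    - {"turn": 0,"delta_pos": [-3,34,0],"jaw": 0.2}

```text
time: 24.03
tool_pos: [0.5677, 0.2111, 0.3527]
tcp_rot: [-0.181, 3.135, 0.0]
wrist_force: [0.1, 0.5, 0.2]
width: 0.6
grip_force: 0.0
```

>>> drive_tool:
  increments:
    - {"turn": 0,"delta_pos": [-3,34,0],"jaw": 0.2}
    - {"turn": 0,"delta_pos": [-3,34,0],"jaw": 0.2}
    - {"turn": 0,"delta_pos": [-1,17,0],"jaw": 0.2}
    - {"turn": 0,"delta_pos": [0,0,0],"jaw": 0.2}
    - {"turn": 0,"delta_pos": [0,0,0],"jaw": 0.2}
    - {"turn": 0,"delta_pos": [0,0,0],"jaw": 0.2}
    - {"turn": 0,"delta_pos": [0,0,0],"jaw": 0.2}
    - {"turn": 0,"delta_pos": [0,0,0],"jaw": 0.2}

```text
time: 24.7
tool_pos: [0.5651, 0.2933, 0.3526]
tcp_rot: [0.178, -3.136, 0.0]
wrist_force: [-0.2, 0.6, 0.8]
width: 0.601
grip_force: 0.0
```

Run:
```python
from h import *
c=report(); cv2.imwrite("pics/w5.png",c["bgr"])
x,y=fincheck(c,.6402,.3029,np.radians(6.5));print(x,y);plan(x,y,.201,np.radians(6.5))
t=cam("top")
for k in blobs(t,(105,110,60),(125,255,255),40): 
    u=cv2.minAreaRect(k)[0]
    if u[0]<420 and u[1]>150: print("blue",np.round(u),cv2.contourArea(k),onz(t,u,.062)[0,:2].round(4))
```

```text
24.75 [0.56506441 0.29334823 0.35271607] [ 0.002 -0.001 -0.002  0.001  0.    -0.001] 6.508813691869066 [ 0.44501886 -0.13249374 -0.19050409]
blob (298, 270, 54, 74) [324. 306.]
blob (117, 439, 64, 41) [148. 459.]
blob (436, 221, 44, 64) [459. 254.]
blob (0, 233, 143, 30) [ 70. 248.]
blob (318, 190, 16, 64) [325. 221.]
blob (423, 299, 44, 36) [443. 316.]
fin [[314, 201], [331, 201], [331, 249], [315, 249]] body [[285, 253], [360, 253], [357, 349], [288, 349]]
0.5627013952572262 0.29407014932610326
turn 0.000 dx 2.3 dy 1.0 dz 151.7
blue [215. 180.] 220.5 [0.6476 0.2959]
blue [370. 208.] 49.0 [ 0.5671 -0.106 ]
blue [341. 207.] 42.0 [ 0.5722 -0.0312]
blue [  8. 246.] 41.0 [0.4831 0.8289]
```

View pics/w5.png

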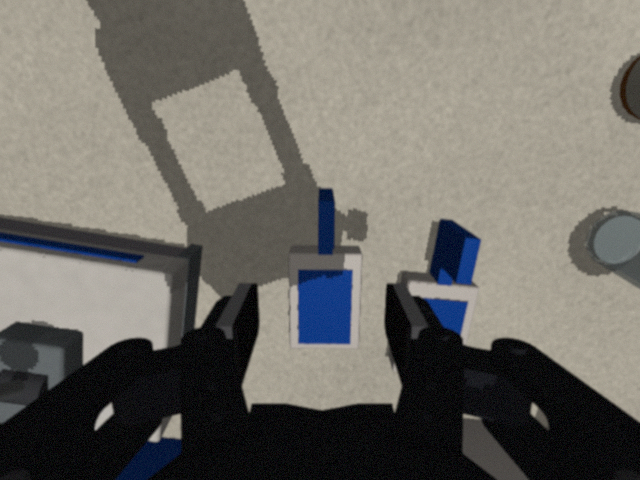

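The wrist view shows cassette C centred, with its fin at (326,221) and its body at (324,297). D is to the right with its fin at (459,254), and the lamp's corner is at (195,250), well clear.

>>> drive_tool:
  increments:
    - {"turn": 0,"delta_pos": [2,2.5,20],"jaw": 0.2}
    - {"turn": 0,"delta_pos": [0,0,35],"jaw": 0.2}
    - {"turn": 0,"delta_pos": [0,0,35],"jaw": 0.2}
    - {"turn": 0,"delta_pos": [0,0,35],"jaw": 0.2}
    - {"turn": 0,"delta_pos": [0,0,16],"jaw": 0.2}
    - {"turn": 0,"delta_pos": [0,0,10],"jaw": 0.2}
    - {"turn": 0,"delta_pos": [0,0,0],"jaw": 0.2}
    - {"turn": 0,"delta_pos": [0,0,0],"jaw": 0.2}

```text
time: 25.47
tool_pos: [0.563, 0.2966, 0.2021]
tcp_rot: [-0.18, 3.136, 0.0]
wrist_force: [-0.9, 0.2, 0.5]
width: 0.599
grip_force: 0.0
```

>>> drive_tool:
  increments:
    - {"turn": 0,"delta_pos": [0,0,0],"jaw": -1}
    - {"turn": 0,"delta_pos": [0,0,0],"jaw": -1}
    - {"turn": 0,"delta_pos": [0,0,0],"jaw": -1}
    - {"turn": 0,"delta_pos": [0,0,0],"jaw": -1}
    - {"turn": 0,"delta_pos": [0,0,0],"jaw": -1}
    - {"turn": 0,"delta_pos": [0,0,0],"jaw": -1}

```text
time: 25.97
tool_pos: [0.5635, 0.2972, 0.2039]
tcp_rot: [-0.181, 3.133, 0.002]
wrist_force: [-0.0, -0.5, 6.2]
width: 0.124
grip_force: 78.8
```

>>> drive_tool:
  increments:
    - {"turn": 0,"delta_pos": [0,0,-8],"jaw": -1}
    - {"turn": 0,"delta_pos": [0,0,-7],"jaw": -1}
    - {"turn": 0,"delta_pos": [25,0,0],"jaw": -1}
    - {"turn": 0,"delta_pos": [30,0,0],"jaw": -1}
    - {"turn": 0,"delta_pos": [30,0,0],"jaw": -1}
    - {"turn": 0,"delta_pos": [25,0,0],"jaw": -1}
    - {"turn": 0.086,"delta_pos": [0,0,0],"jaw": -1}
    - {"turn": 0.086,"delta_pos": [0,0,0],"jaw": -1}

```text
time: 26.63
tool_pos: [0.4509, 0.2837, 0.2164]
tcp_rot: [-0.094, -3.138, 0.002]
wrist_force: [0.6, 1.1, -1.9]
width: 0.133
grip_force: 77.8
```

>>> drive_tool:
  increments:
    - {"turn": 0,"delta_pos": [0,0,0],"jaw": -1}
    - {"turn": 0,"delta_pos": [0,0,0],"jaw": -1}
    - {"turn": 0,"delta_pos": [0,0,0],"jaw": -1}

```text
time: 26.88
tool_pos: [0.4534, 0.2842, 0.217]
tcp_rot: [0.086, 3.14, 0.0]
wrist_force: [0.1, 0.0, -1.5]
width: 0.126
grip_force: 77.9
```

Run:
```python
from h import *
s=bot.read_state();print(s["tool_pos"],s["width"],s["grip_force"],np.degrees(yaw()),s["wrist_force"])
plan(*L2W(-.137,.038),s["tool_pos"][2],LT)
```

```text
[0.45344675 0.28420595 0.21696027] 0.12612581814536192 77.87289261817932 -3.144096799977524 [ 0.1081958   0.01058503 -1.52000818]
turn 0.005 dx -23.4 dy -228.2 dz -0.0
```

>>> drive_tool:
  increments:
    - {"turn": 0.005,"delta_pos": [0,-20,0],"jaw": -1}
    - {"turn": 0,"delta_pos": [-4,-33,0],"jaw": -1}
    - {"turn": 0,"delta_pos": [-4,-33,0],"jaw": -1}
    - {"turn": 0,"delta_pos": [-4,-33,0],"jaw": -1}
    - {"turn": 0,"delta_pos": [-4,-33,0],"jaw": -1}
    - {"turn": 0,"delta_pos": [-4,-33,0],"jaw": -1}
    - {"turn": 0,"delta_pos": [-3,-28,0],"jaw": -1}
    - {"turn": 0,"delta_pos": [0,-15,0],"jaw": -1}

```text
time: 27.55
tool_pos: [0.4627, 0.0525, 0.217]
tcp_rot: [0.097, 3.14, -0.001]
wrist_force: [0.1, 0.2, -1.6]
width: 0.125
grip_force: 78.3
```

>>> drive_tool:
  increments:
    - {"turn": 0,"delta_pos": [0,0,0],"jaw": -1}
    - {"turn": 0,"delta_pos": [0,0,0],"jaw": -1}
    - {"turn": 0,"delta_pos": [0,0,0],"jaw": -1}
    - {"turn": 0,"delta_pos": [0,0,0],"jaw": -1}

```text
time: 27.88
tool_pos: [0.4624, 0.0559, 0.2167]
tcp_rot: [0.095, 3.14, 0.0]
wrist_force: [0.3, 0.2, -1.8]
width: 0.127
grip_force: 78.3
```

>>> drive_tool:
  increments:
    - {"turn": 0,"delta_pos": [0,0,7],"jaw": -1}
    - {"turn": 0,"delta_pos": [0,0,5],"jaw": -1}
    - {"turn": 0,"delta_pos": [0,0,1],"jaw": -1}
    - {"turn": 0,"delta_pos": [0,0,0],"jaw": -1}
    - {"turn": 0,"delta_pos": [-10,0,0],"jaw": -1}
    - {"turn": 0,"delta_pos": [-15,0,0],"jaw": -1}
    - {"turn": 0,"delta_pos": [-15,0,0],"jaw": -1}
    - {"turn": 0,"delta_pos": [-15,0,0],"jaw": -1}

```text
time: 28.55
tool_pos: [0.5174, 0.0524, 0.2039]
tcp_rot: [-0.095, -3.139, -0.0]
wrist_force: [-4.5, 1.2, 7.3]
width: 0.13
grip_force: 79.6
```

>>> drive_tool:
  increments:
    - {"turn": 0,"delta_pos": [-15,0,0],"jaw": -1}
    - {"turn": 0,"delta_pos": [-15,0,0],"jaw": -1}
    - {"turn": 0,"delta_pos": [-12,0,0],"jaw": -1}
    - {"turn": 0,"delta_pos": [-5,0,0],"jaw": -1}
    - {"turn": 0,"delta_pos": [-3,0,0],"jaw": -1}
    - {"turn": 0,"delta_pos": [0,0,0],"jaw": -1}

```text
time: 29.05
tool_pos: [0.5675, 0.0492, 0.2039]
tcp_rot: [0.096, 3.14, 0.0]
wrist_force: [-0.9, 0.2, 3.5]
width: 0.129
grip_force: 79.3
```

Run:
```python
from h import *
s=bot.read_state();print(s["tool_pos"],s["width"],np.degrees(yaw()),s["wrist_force"],W2L(s["tool_pos"]))
```

```text
[0.56753985 0.04919595 0.2038737 ] 0.12905879757930458 -3.4999463281483747 [-0.93740441  0.17256577  3.47230882] [-0.03250681  0.03842793]
```

>>> drive_tool:
  increments:
    - {"turn": 0,"delta_pos": [-3,0,0],"jaw": -1}
    - {"turn": 0,"delta_pos": [-2,0,0],"jaw": -1}
    - {"turn": 0,"delta_pos": [0,0,0],"jaw": -1}

```text
time: 29.3
tool_pos: [0.5719, 0.0488, 0.2039]
tcp_rot: [-0.096, -3.14, -0.0]
wrist_force: [-2.9, 0.3, 4.1]
width: 0.126
grip_force: 79.3
```

>>> drive_tool:
  increments:
    - {"turn": 0,"delta_pos": [-2,0,0],"jaw": -1}
    - {"turn": 0,"delta_pos": [0,0,0],"jaw": -1}
    - {"turn": 0,"delta_pos": [0,0,0],"jaw": -1}

```text
time: 29.55
tool_pos: [0.5737, 0.0487, 0.2039]
tcp_rot: [-0.096, -3.14, -0.0]
wrist_force: [-1.9, 0.7, 4.9]
width: 0.133
grip_force: 79.4
```

>>> drive_tool:
  increments:
    - {"turn": 0,"delta_pos": [-1.5,0,0],"jaw": -1}
    - {"turn": 0,"delta_pos": [0,0,0],"jaw": -1}
    - {"turn": 0,"delta_pos": [0,0,0],"jaw": -1}

```text
time: 29.8
tool_pos: [0.5746, 0.0486, 0.2039]
tcp_rot: [-0.096, -3.138, -0.0]
wrist_force: [-6.0, 0.7, 8.3]
width: 0.128
grip_force: 79.9
```

>>> drive_tool:
  increments:
    - {"turn": 0,"delta_pos": [-1.5,0,0],"jaw": -1}
    - {"turn": 0,"delta_pos": [0,0,0],"jaw": -1}
    - {"turn": 0,"delta_pos": [0,0,0],"jaw": -1}

```text
time: 30.05
tool_pos: [0.575, 0.0486, 0.2039]
tcp_rot: [-0.096, -3.135, -0.0]
wrist_force: [-10.7, 1.6, 12.6]
width: 0.129
grip_force: 80.6
```

>>> drive_tool:
  increments:
    - {"turn": 0,"delta_pos": [1.5,0,0],"jaw": 0.2}
    - {"turn": 0,"delta_pos": [0,0,0],"jaw": 0.2}
    - {"turn": 0,"delta_pos": [0,0,0],"jaw": 0.2}
    - {"turn": 0,"delta_pos": [0,0,-20],"jaw": 0.2}
    - {"turn": 0,"delta_pos": [0,0,-40],"jaw": 0.2}
    - {"turn": 0,"delta_pos": [0,0,-40],"jaw": 0.2}
    - {"turn": 0,"delta_pos": [0,0,-40],"jaw": 0.2}
    - {"turn": -0.095,"delta_pos": [0,0,-8],"jaw": 0.2}

```text
time: 30.72
tool_pos: [0.5782, 0.0483, 0.3598]
tcp_rot: [-0.053, 3.128, 0.0]
wrist_force: [2.3, -0.7, 0.8]
width: 0.601
grip_force: 0.0
```

>>> drive_tool:
  increments:
    - {"turn": 0,"delta_pos": [-2,36,0],"jaw": 0.2}
    - {"turn": 0,"delta_pos": [-2,36,0],"jaw": 0.2}
    - {"turn": 0,"delta_pos": [-2,36,0],"jaw": 0.2}
    - {"turn": 0,"delta_pos": [-2,36,0],"jaw": 0.2}
    - {"turn": 0,"delta_pos": [-2,36,0],"jaw": 0.2}
    - {"turn": 0,"delta_pos": [-2,36,0],"jaw": 0.2}
    - {"turn": 0,"delta_pos": [-2,36,0],"jaw": 0.2}
    - {"turn": 0,"delta_pos": [-2,36,0],"jaw": 0.2}

```text
time: 31.38
tool_pos: [0.5818, 0.3384, 0.3512]
tcp_rot: [-0.052, 3.141, -0.0]
wrist_force: [1.9, -0.7, 0.1]
width: 0.598
grip_force: 0.0
```

>>> drive_tool:
  increments:
    - {"turn": 0,"delta_pos": [-2,36,0],"jaw": 0.2}
    - {"turn": 0,"delta_pos": [0,27,0],"jaw": 0.2}
    - {"turn": 0,"delta_pos": [0,0,0],"jaw": 0.2}
    - {"turn": 0,"delta_pos": [0,0,0],"jaw": 0.2}
    - {"turn": 0,"delta_pos": [0,0,0],"jaw": 0.2}
    - {"turn": 0,"delta_pos": [0,0,0],"jaw": 0.2}
    - {"turn": 0,"delta_pos": [0,0,0],"jaw": 0.2}
    - {"turn": 0,"delta_pos": [0,0,0],"jaw": 0.2}

```text
time: 32.05
tool_pos: [0.5822, 0.3983, 0.3518]
tcp_rot: [-0.05, 3.141, -0.0]
wrist_force: [-0.4, 0.5, -0.8]
width: 0.602
grip_force: 0.0
```

Run:
```python
from h import *
c=report()
k=blobs(c,(105,110,50),(125,255,255),300)[0];b=cv2.boxPoints(cv2.minAreaRect(k));P=onz(c,b,.026)[:,:2];print("label px",b.round().tolist(),"world",P.round(4).tolist(),P.mean(0))
for a in(1,4):
    x,y=fincheck(c,.6623-.006,.4034,np.radians(a));plan(x,y,.201,np.radians(a))
for k in blobs(cam("top"),(105,110,60),(125,255,255),30): 
    u=cv2.minAreaRect(k)[0]
    if u[0]<420 and u[1]>150: print("blue",np.round(u))
```

```text
32.1 [0.58216148 0.39845084 0.35190025] [ 0.005  0.001 -0.003  0.001  0.001 -0.   ] 1.8199690760316363 [-0.46732179 -0.4654814  -0.14218417]
blob (299, 268, 54, 74) [326. 304.]
blob (320, 187, 17, 65) [328. 219.]
label px [[299.0, 268.0], [352.0, 268.0], [352.0, 341.0], [299.0, 341.0]] world [[0.6262, 0.381], [0.6248, 0.4255], [0.6936, 0.4291], [0.6951, 0.3821]] [0.65990922 0.40442504]
fin [[318, 199], [336, 199], [334, 248], [318, 248]] body [[288, 251], [363, 252], [358, 348], [289, 347]]
turn 0.014 dx 3.8 dy 3.7 dz 150.9
fin [[311, 199], [328, 198], [330, 247], [314, 248]] body [[285, 253], [360, 251], [361, 347], [292, 349]]
turn -0.038 dx 3.7 dy -0.2 dz 150.9
blue [177. 176.]
blue [312. 204.]
blue [370. 208.]
blue [341. 207.]
blue [  8. 246.]
```

>>> drive_tool:
  increments:
    - {"turn": 0,"delta_pos": [3,5,20],"jaw": 0.2}
    - {"turn": 0,"delta_pos": [0,0,35],"jaw": 0.2}
    - {"turn": 0,"delta_pos": [0,0,35],"jaw": 0.2}
    - {"turn": 0,"delta_pos": [0,0,35],"jaw": 0.2}
    - {"turn": 0,"delta_pos": [0,0,16],"jaw": 0.2}
    - {"turn": 0,"delta_pos": [0,0,9],"jaw": 0.2}
    - {"turn": 0,"delta_pos": [0,0,0],"jaw": 0.2}
    - {"turn": 0,"delta_pos": [0,0,0],"jaw": 0.2}

```text
time: 32.82
tool_pos: [0.5792, 0.4044, 0.2023]
tcp_rot: [-0.052, 3.141, 0.001]
wrist_force: [0.5, 0.7, 0.1]
width: 0.599
grip_force: 0.0
```

>>> drive_tool:
  increments:
    - {"turn": 0,"delta_pos": [0,0,0],"jaw": -1}
    - {"turn": 0,"delta_pos": [0,0,0],"jaw": -1}
    - {"turn": 0,"delta_pos": [0,0,0],"jaw": -1}
    - {"turn": 0,"delta_pos": [0,0,0],"jaw": -1}
    - {"turn": 0,"delta_pos": [0,0,0],"jaw": -1}
    - {"turn": 0,"delta_pos": [0,0,0],"jaw": -1}

```text
time: 33.32
tool_pos: [0.5796, 0.4049, 0.2041]
tcp_rot: [-0.052, 3.138, 0.003]
wrist_force: [-0.8, -0.8, 7.1]
width: 0.126
grip_force: 79.8
```

>>> drive_tool:
  increments:
    - {"turn": 0,"delta_pos": [0,0,-8],"jaw": -1}
    - {"turn": 0,"delta_pos": [0,0,-7],"jaw": -1}
    - {"turn": 0,"delta_pos": [30,0,0],"jaw": -1}
    - {"turn": 0,"delta_pos": [32,0,0],"jaw": -1}
    - {"turn": 0,"delta_pos": [32,0,0],"jaw": -1}
    - {"turn": 0,"delta_pos": [25,0,0],"jaw": -1}
    - {"turn": 0.092,"delta_pos": [0,0,0],"jaw": -1}
    - {"turn": 0,"delta_pos": [0,0,0],"jaw": -1}

```text
time: 33.98
tool_pos: [0.4576, 0.4002, 0.2164]
tcp_rot: [-0.093, -3.139, 0.002]
wrist_force: [0.6, -0.1, -2.6]
width: 0.13
grip_force: 78.5
```

>>> drive_tool:
  increments:
    - {"turn": 0,"delta_pos": [0,0,0],"jaw": -1}
    - {"turn": 0,"delta_pos": [0,0,0],"jaw": -1}
    - {"turn": 0,"delta_pos": [0,0,0],"jaw": -1}

```text
time: 34.23
tool_pos: [0.4607, 0.4007, 0.217]
tcp_rot: [0.091, 3.139, 0.001]
wrist_force: [-0.8, 0.2, -1.7]
width: 0.13
grip_force: 78.5
```

Run:
```python
from h import *
s=bot.read_state();print(s["tool_pos"],s["width"],s["grip_force"],np.degrees(yaw()),s["wrist_force"])
plan(*L2W(-.137,.116),s["tool_pos"][2],LT)
```

```text
[0.46065897 0.40066129 0.21704715] 0.13016383991769 78.50972414016724 -3.3319551531482285 [-0.83302293  0.20247546 -1.71406158]
turn 0.001 dx -23.1 dy -266.9 dz -0.0
```

>>> drive_tool:
  increments:
    - {"turn": 0,"delta_pos": [0,-20,0],"jaw": -1}
    - {"turn": 0,"delta_pos": [-3,-33,0],"jaw": -1}
    - {"turn": 0,"delta_pos": [-4,-33,0],"jaw": -1}
    - {"turn": 0,"delta_pos": [-4,-33,0],"jaw": -1}
    - {"turn": 0,"delta_pos": [-4,-33,0],"jaw": -1}
    - {"turn": 0,"delta_pos": [-4,-33,0],"jaw": -1}
    - {"turn": 0,"delta_pos": [-4,-33,0],"jaw": -1}
    - {"turn": 0,"delta_pos": [0,-30,0],"jaw": -1}

```text
time: 34.9
tool_pos: [0.4693, 0.1496, 0.2172]
tcp_rot: [0.092, 3.139, 0.0]
wrist_force: [0.1, -0.6, -2.8]
width: 0.13
grip_force: 78.6
```

>>> drive_tool:
  increments:
    - {"turn": 0,"delta_pos": [0,-19,0],"jaw": -1}
    - {"turn": 0,"delta_pos": [0,0,0],"jaw": -1}
    - {"turn": 0,"delta_pos": [0,0,0],"jaw": -1}
    - {"turn": 0,"delta_pos": [0,0,0],"jaw": -1}
    - {"turn": 0,"delta_pos": [0,0,0],"jaw": -1}
    - {"turn": 0,"delta_pos": [0,0,0],"jaw": -1}

```text
time: 35.4
tool_pos: [0.4673, 0.1335, 0.2168]
tcp_rot: [0.09, 3.14, 0.0]
wrist_force: [0.5, 0.1, -2.8]
width: 0.13
grip_force: 78.7
```

Run:
```python
from h import *
s=bot.read_state();print(s["tool_pos"],s["width"],s["grip_force"],np.degrees(yaw()),s["wrist_force"],W2L(s["tool_pos"]))
```

```text
[0.46732418 0.13348387 0.2168119 ] 0.12982273876613432 78.68247628211975 -3.289779000201014 [ 0.53539747  0.05905258 -2.80607858] [-0.13756513  0.11659686]
```

>>> drive_tool:
  increments:
    - {"turn": 0,"delta_pos": [0,0,7],"jaw": -1}
    - {"turn": 0,"delta_pos": [0,0,5],"jaw": -1}
    - {"turn": 0,"delta_pos": [0,0,1],"jaw": -1}
    - {"turn": 0,"delta_pos": [0,0,0],"jaw": -1}
    - {"turn": 0,"delta_pos": [-10,0,0],"jaw": -1}
    - {"turn": 0,"delta_pos": [-15,0,0],"jaw": -1}
    - {"turn": 0,"delta_pos": [-15,0,0],"jaw": -1}
    - {"turn": 0,"delta_pos": [-15,0,0],"jaw": -1}

```text
time: 36.07
tool_pos: [0.5221, 0.13, 0.2041]
tcp_rot: [-0.091, -3.139, -0.0]
wrist_force: [-6.7, 1.0, 8.9]
width: 0.131
grip_force: 80.3
```

>>> drive_tool:
  increments:
    - {"turn": 0,"delta_pos": [-15,0,0],"jaw": -1}
    - {"turn": 0,"delta_pos": [-15,0,0],"jaw": -1}
    - {"turn": 0,"delta_pos": [-12,0,0],"jaw": -1}
    - {"turn": 0,"delta_pos": [-5,0,0],"jaw": -1}
    - {"turn": 0,"delta_pos": [-3,0,0],"jaw": -1}
    - {"turn": 0,"delta_pos": [-3,0,0],"jaw": -1}
    - {"turn": 0,"delta_pos": [0,0,0],"jaw": -1}

```text
time: 36.65
tool_pos: [0.5751, 0.1267, 0.2041]
tcp_rot: [-0.092, -3.14, -0.0]
wrist_force: [-2.9, -0.4, 5.8]
width: 0.129
grip_force: 80.0
```

>>> drive_tool:
  increments:
    - {"turn": 0,"delta_pos": [-2,0,0],"jaw": -1}
    - {"turn": 0,"delta_pos": [0,0,0],"jaw": -1}
    - {"turn": 0,"delta_pos": [0,0,0],"jaw": -1}

```text
time: 36.9
tool_pos: [0.5766, 0.1266, 0.2041]
tcp_rot: [-0.091, -3.14, -0.0]
wrist_force: [-4.2, -1.0, 6.9]
width: 0.131
grip_force: 80.0
```

>>> drive_tool:
  increments:
    - {"turn": 0,"delta_pos": [-2,0,0],"jaw": -1}
    - {"turn": 0,"delta_pos": [0,0,0],"jaw": -1}
    - {"turn": 0,"delta_pos": [0,0,0],"jaw": -1}

```text
time: 37.15
tool_pos: [0.5785, 0.1265, 0.2041]
tcp_rot: [-0.091, -3.14, -0.0]
wrist_force: [-4.4, 1.5, 7.0]
width: 0.133
grip_force: 80.0
```

Run:
```python
from h import *
s=bot.read_state();print(s["tool_pos"],s["width"],np.degrees(yaw()),s["wrist_force"],W2L(s["tool_pos"]))
```

```text
[0.57853995 0.12651053 0.20413457] 0.13311883141748637 -3.3367958950485765 [-4.41754264  1.47089929  7.03954952] [-0.02613146  0.11626044]
```

>>> drive_tool:
  increments:
    - {"turn": 0,"delta_pos": [-2,0,0],"jaw": -1}
    - {"turn": 0,"delta_pos": [0,0,0],"jaw": -1}
    - {"turn": 0,"delta_pos": [0,0,0],"jaw": -1}

```text
time: 37.4
tool_pos: [0.58, 0.1264, 0.2041]
tcp_rot: [-0.091, -3.138, 0.0]
wrist_force: [-6.6, 0.6, 9.6]
width: 0.126
grip_force: 80.4
```

>>> drive_tool:
  increments:
    - {"turn": 0,"delta_pos": [-2,0,0],"jaw": -1}
    - {"turn": 0,"delta_pos": [0,0,0],"jaw": -1}
    - {"turn": 0,"delta_pos": [0,0,0],"jaw": -1}

```text
time: 37.65
tool_pos: [0.5806, 0.1264, 0.2041]
tcp_rot: [-0.092, -3.134, 0.0]
wrist_force: [-12.5, 0.5, 14.9]
width: 0.13
grip_force: 81.4
```

All four are against the stop. I'll release and look at the knob.

>>> drive_tool:
  increments:
    - {"turn": 0,"delta_pos": [2,0,0],"jaw": 0.2}
    - {"turn": 0,"delta_pos": [0,0,0],"jaw": 0.2}
    - {"turn": 0,"delta_pos": [0,0,0],"jaw": 0.2}
    - {"turn": 0,"delta_pos": [0,0,-20],"jaw": 0.2}
    - {"turn": 0,"delta_pos": [0,0,-40],"jaw": 0.2}
    - {"turn": 0,"delta_pos": [0,0,-40],"jaw": 0.2}
    - {"turn": 0,"delta_pos": [0,0,-40],"jaw": 0.2}
    - {"turn": 0,"delta_pos": [0,0,-40],"jaw": 0.2}

```text
time: 38.32
tool_pos: [0.5808, 0.1259, 0.3849]
tcp_rot: [-0.092, -3.14, 0.0]
wrist_force: [0.2, -0.2, -0.1]
width: 0.599
grip_force: 0.0
```

>>> drive_tool:
  increments:
    - {"turn": 0,"delta_pos": [-6,-34,-15],"jaw": 0.2}
    - {"turn": 0,"delta_pos": [-6,-34,0],"jaw": 0.2}
    - {"turn": 0,"delta_pos": [-6,-34,0],"jaw": 0.2}
    - {"turn": 0,"delta_pos": [-6,-34,0],"jaw": 0.2}
    - {"turn": 0,"delta_pos": [-6,-34,0],"jaw": 0.2}
    - {"turn": 0,"delta_pos": [-4,-34,0],"jaw": 0.2}
    - {"turn": 0,"delta_pos": [0,0,0],"jaw": 0.2}
    - {"turn": 0,"delta_pos": [0,0,0],"jaw": 0.2}

```text
time: 38.98
tool_pos: [0.603, -0.0817, 0.3982]
tcp_rot: [-0.098, -3.14, -0.0]
wrist_force: [-0.4, 0.2, 0.1]
width: 0.599
grip_force: 0.0
```

>>> drive_tool:
  increments:
    - {"turn": 0,"delta_pos": [0,0,0],"jaw": 0.2}
    - {"turn": 0,"delta_pos": [0,0,0],"jaw": 0.2}
    - {"turn": 0,"delta_pos": [0,0,0],"jaw": 0.2}
    - {"turn": 0,"delta_pos": [0,0,0],"jaw": 0.2}

```text
time: 39.32
tool_pos: [0.6028, -0.0785, 0.3986]
tcp_rot: [-0.09, -3.14, -0.0]
wrist_force: [-0.0, -0.1, 0.2]
width: 0.597
grip_force: 0.0
```

Run:
```python
from h import *
c=report();cv2.imwrite("pics/w6.png",c["bgr"]);print(W2L(bot.read_state()["tool_pos"]),proj(c,[*L2W(.082,-.09),.115]),proj(c,[*L2W(.036,-.09),.071]))
t=cam("top")
for k in blobs(t,(105,110,60),(125,255,255),30): 
    u=cv2.minAreaRect(k)[0]
    if u[0]<420 and u[1]>150: print("blue",np.round(u,1),W2L(onz(t,u,.062)[0]).round(4))
```

```text
39.3667 [ 0.60277795 -0.07864802  0.39869195] [-0.003  0.     0.    -0.    -0.    -0.001] -3.276223600643478 [-0.62237554 -0.02263585 -0.55562927]
blob (248, 145, 364, 58) [430. 174.]
blob (465, 416, 51, 64) [483. 449.]
blob (562, 147, 23, 44) [573. 168.]
blob (583, 379, 57, 44) [614. 397.]
[ 0.01028371 -0.0870901 ] [[316.86868291 323.3267749 ]] [[317.41169977 247.20063045]]
blue [311.5 204.5] [-0.0199  0.0349]
blue [282.9 201.7] [-0.0158  0.1092]
blue [  8.5 246.5] [-0.1632  0.8117]
blue [370. 207.] [-0.0198 -0.1164]
```

View pics/w6.png

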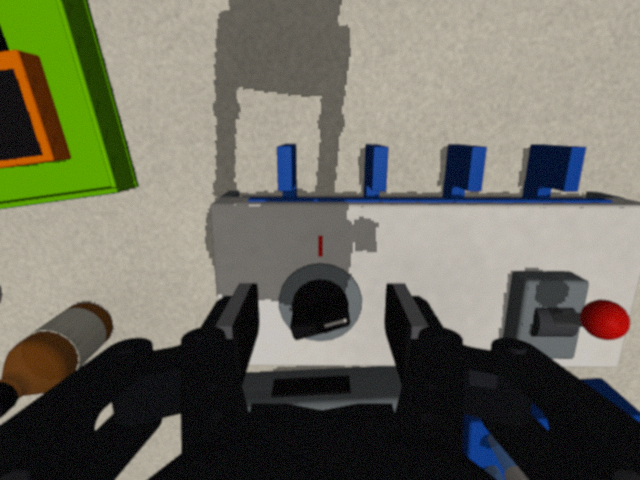

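The wrist view shows four fins evenly in front of the lamp at columns 287, 376, 464 and 555. The tick is at (320,245) and the knob at (320,303), with its bar's white mark at the right (+y) end near (335,323). The lever ball is at (605,320).

Run:
```python
from h import *
c=cam("wrist");b=c["bgr"];v=b.max(2)
m=np.zeros_like(v);m[312:334,312:349]=((v[312:334,312:349]>90)*255)
n,l,st,ce=cv2.connectedComponentsWithStats(m);print(st.tolist(),ce.round(1).tolist())
cv2.imwrite("pics/knob.png",cv2.resize(b[255:350,270:370],(600,570),interpolation=cv2.INTER_CUBIC))
t=cam("top");cv2.imwrite("pics/knobt.png",cv2.resize(t["bgr"][145:190,340:385],(540,540),interpolation=cv2.INTER_CUBIC))
import numpy as np
a=cv2.imread("pics/knob.png");d=cv2.imread("pics/knobt.png");d=cv2.resize(d,(400,570));
cv2.imwrite("pics/kk.png",cv2.resize(np.hstack([a,d]),(800,456)))
```

```text
[[0, 0, 640, 480, 307075], [326, 319, 21, 7, 35], [327, 327, 22, 7, 90]] [[319.5, 239.5], [338.5, 321.7], [340.3, 331.1]]
```

View pics/kk.png

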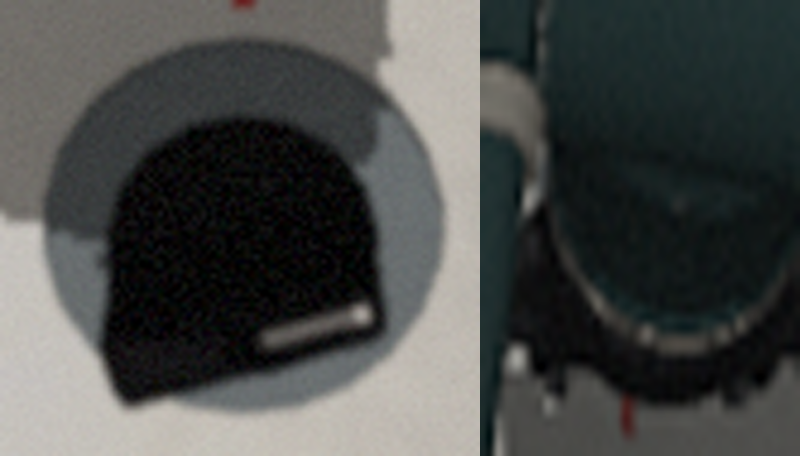

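The mark runs from (325,326) to (347,320), and the bar's far top edge from (297,339) to (349,324).

Run:
```python
from h import *
c=cam("wrist")
uv=np.array([[325.2,325.8],[347,320],[296.7,339],[349.2,323.8]])
P=onz(c,uv,.115);L=np.array([W2L(p) for p in P]);print(L.round(4))
for a,b in((0,1),(2,3)):
    d=L[b]-L[a];print("clockwise angle from -x:",np.arctan2(d[1],-d[0]),np.linalg.norm(d))
    print("world bar dir deg",np.degrees(np.arctan2(d[1],d[0])+LT))
print("q",bot.read_state()["q"])
```

```text
[[ 0.0841 -0.0845]
 [ 0.0793 -0.0682]
 [ 0.0953 -0.1061]
 [ 0.0824 -0.0665]]
clockwise angle from -x: 1.2816315078429419 0.017003159101562276
world bar dir deg 103.15309525063186
clockwise angle from -x: 1.2569275567482272 0.041649001889899145
world bar dir deg 104.5685273856566
q [-1.71711161e-01  1.42094346e-01  1.76019020e+00  2.55367259e-06
  1.23920755e+00 -1.68446199e+00]
```

>>> drive_tool:
  increments:
    - {"turn": 0.12,"delta_pos": [0,0,0],"jaw": 0.2}
    - {"turn": 0.12,"delta_pos": [0,0,0],"jaw": 0.2}
    - {"turn": 0.12,"delta_pos": [0,0,0],"jaw": 0.2}
    - {"turn": 0.12,"delta_pos": [0,0,0],"jaw": 0.2}
    - {"turn": 0.12,"delta_pos": [0,0,0],"jaw": 0.2}
    - {"turn": 0.12,"delta_pos": [0,0,0],"jaw": 0.2}
    - {"turn": 0.12,"delta_pos": [0,0,0],"jaw": 0.2}
    - {"turn": 0.12,"delta_pos": [0,0,0],"jaw": 0.2}
  grip_force: 30

```text
time: 40.23
tool_pos: [0.6028, -0.0796, 0.3987]
tcp_rot: [1.54, 2.738, 0.0]
wrist_force: [-0.4, 0.5, -0.2]
width: 0.601
grip_force: 0.0
```

>>> drive_tool:
  increments:
    - {"turn": 0.12,"delta_pos": [0,0,0],"jaw": 0.2}
    - {"turn": 0.12,"delta_pos": [0,0,0],"jaw": 0.2}
    - {"turn": 0.07,"delta_pos": [0,0,0],"jaw": 0.2}
    - {"turn": 0,"delta_pos": [0,0,0],"jaw": 0.2}
    - {"turn": 0,"delta_pos": [0,0,0],"jaw": 0.2}
    - {"turn": 0,"delta_pos": [0,0,0],"jaw": 0.2}

```text
time: 40.73
tool_pos: [0.6027, -0.0797, 0.3987]
tcp_rot: [1.935, 2.475, -0.0]
wrist_force: [0.1, 0.7, 0.1]
width: 0.601
grip_force: 0.0
```

Run:
```python
from h import *
s=bot.read_state();print(s["tool_pos"],s["q"].round(3),np.degrees(yaw()),s["width"]);plan(*L2W(.084,-.0895),.266,LT-1.27)
```

```text
[ 0.60273835 -0.07967876  0.39870458] [-0.172  0.142  1.76  -0.     1.239 -0.416] -76.02055098678602 0.6010272685600826
turn 0.003 dx -23.2 dy 70.0 dz 132.7
```

>>> drive_tool:
  increments:
    - {"turn": 0,"delta_pos": [-8,24,0],"jaw": 0.2}
    - {"turn": 0,"delta_pos": [-8,24,0],"jaw": 0.2}
    - {"turn": 0,"delta_pos": [-7,22,0],"jaw": 0.2}
    - {"turn": 0,"delta_pos": [0,0,35],"jaw": 0.2}
    - {"turn": 0,"delta_pos": [0,0,35],"jaw": 0.2}
    - {"turn": 0,"delta_pos": [0,0,15],"jaw": 0.2}
    - {"turn": 0,"delta_pos": [0,0,0],"jaw": 0.2}
    - {"turn": 0,"delta_pos": [0,0,0],"jaw": 0.2}

```text
time: 41.4
tool_pos: [0.6758, -0.0852, 0.3123]
tcp_rot: [-1.934, -2.472, 0.002]
wrist_force: [0.8, 0.3, 0.1]
width: 0.603
grip_force: 0.0
```

Run:
```python
from h import *
s=bot.read_state();print(s["tool_pos"],np.degrees(yaw()),s["width"],s["wrist_force"]);plan(*L2W(.084,-.0895),.266,LT-1.27)
c=cam("wrist");cv2.imwrite("pics/w7.png",c["bgr"])
```

```text
[ 0.67583399 -0.08518835  0.31227712] -76.08206831347619 0.6034183670148946 [0.75881931 0.26399194 0.10736522]
turn 0.002 dx -0.3 dy 0.3 dz 46.3
```

View pics/w7.png

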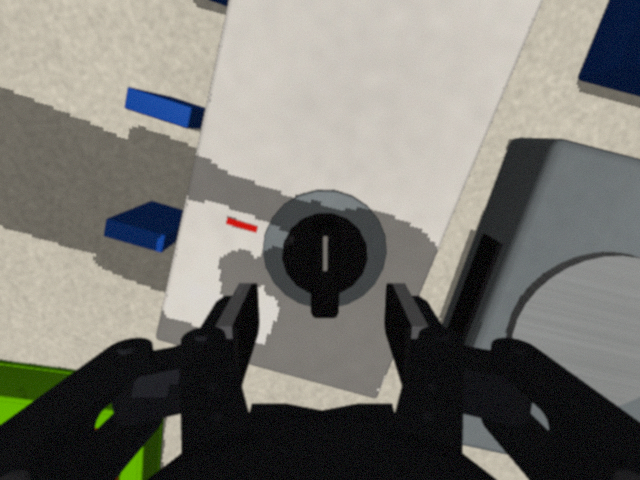

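The bar is vertical in the picture (columns 311–340, mark at (325,253)), so it is aligned and centred between the pads. I'll descend and grip.

>>> drive_tool:
  increments:
    - {"turn": 0,"delta_pos": [0,1.5,20],"jaw": 0.2}
    - {"turn": 0,"delta_pos": [0,0,20],"jaw": 0.2}
    - {"turn": 0,"delta_pos": [0,0,6],"jaw": 0.2}
    - {"turn": 0,"delta_pos": [0,0,0],"jaw": 0.2}
    - {"turn": 0,"delta_pos": [0,0,0],"jaw": 0.2}

```text
time: 41.87
tool_pos: [0.6782, -0.085, 0.2694]
tcp_rot: [1.936, 2.472, 0.002]
wrist_force: [-0.1, -0.5, 0.8]
width: 0.6
grip_force: 0.0
```

>>> drive_tool:
  increments:
    - {"turn": 0,"delta_pos": [0,0,0],"jaw": -1}
    - {"turn": 0,"delta_pos": [0,0,0],"jaw": -1}
    - {"turn": 0,"delta_pos": [0,0,0],"jaw": -1}
    - {"turn": 0,"delta_pos": [0,0,0],"jaw": -1}
    - {"turn": 0,"delta_pos": [0,0,0],"jaw": -1}
    - {"turn": 0,"delta_pos": [0,0,0],"jaw": -1}

```text
time: 42.37
tool_pos: [0.6773, -0.0854, 0.2695]
tcp_rot: [-1.937, -2.473, 0.002]
wrist_force: [-5.5, -1.1, 5.5]
width: 0.156
grip_force: 31.2
```

>>> drive_tool:
  increments:
    - {"turn": -0.1,"delta_pos": [0,0,0],"jaw": -1}
    - {"turn": -0.1,"delta_pos": [0,0,0],"jaw": -1}
    - {"turn": -0.1,"delta_pos": [0,0,0],"jaw": -1}
    - {"turn": -0.1,"delta_pos": [0,0,0],"jaw": -1}
    - {"turn": -0.1,"delta_pos": [0,0,0],"jaw": -1}
    - {"turn": -0.1,"delta_pos": [0,0,0],"jaw": -1}
    - {"turn": -0.1,"delta_pos": [0,0,0],"jaw": -1}
    - {"turn": -0.1,"delta_pos": [0,0,0],"jaw": -1}

```text
time: 43.03
tool_pos: [0.6778, -0.0848, 0.2695]
tcp_rot: [0.814, 3.034, 0.001]
wrist_force: [-2.8, 0.7, 5.1]
width: 0.152
grip_force: 30.9
```

>>> drive_tool:
  increments:
    - {"turn": -0.1,"delta_pos": [0,0,0],"jaw": -1}
    - {"turn": -0.1,"delta_pos": [0,0,0],"jaw": -1}
    - {"turn": -0.1,"delta_pos": [0,0,0],"jaw": -1}
    - {"turn": -0.1,"delta_pos": [0,0,0],"jaw": -1}
    - {"turn": -0.05,"delta_pos": [0,0,0],"jaw": -1}
    - {"turn": 0,"delta_pos": [0,0,0],"jaw": -1}
    - {"turn": 0,"delta_pos": [0,0,0],"jaw": -1}

```text
time: 43.62
tool_pos: [0.678, -0.0844, 0.2695]
tcp_rot: [0.125, 3.138, 0.002]
wrist_force: [-1.6, 2.4, 6.6]
width: 0.157
grip_force: 31.0
```

Run:
```python
from h import *
s=bot.read_state();print(s["tool_pos"],yaw()-LT,s["width"],s["wrist_force"],s["torque"])
```

```text
[ 0.67796288 -0.08436202  0.26948928] -0.02025890123812589 0.15710546146609344 [-1.64576477  2.36297643  6.63715261] [ 0.53785008  0.37798761 -0.01890747]
```

>>> drive_tool:
  increments:
    - {"turn": -0.03,"delta_pos": [0,0,0],"jaw": -1}
    - {"turn": -0.02,"delta_pos": [0,0,0],"jaw": -1}
    - {"turn": 0,"delta_pos": [0,0,0],"jaw": -1}
    - {"turn": 0,"delta_pos": [0,0,0],"jaw": -1}

```text
time: 43.95
tool_pos: [0.6779, -0.0844, 0.2695]
tcp_rot: [0.051, 3.14, 0.003]
wrist_force: [-2.9, 3.3, 5.2]
width: 0.155
grip_force: 36.0
```

Run:
```python
from h import *
s=bot.read_state();print(s["tool_pos"],yaw()-LT,s["width"],s["wrist_force"],s["torque"])
```

```text
[ 0.67793175 -0.08443031  0.26948988] 0.027250996112075834 0.1550053311303907 [-2.88062827  3.31584863  5.19815891] [ 0.5358069   0.47086804 -0.79082312]
```

>>> drive_tool:
  increments:
    - {"turn": 0.02,"delta_pos": [0,0,0],"jaw": 0.2}
    - {"turn": 0,"delta_pos": [0,0,0],"jaw": 0.2}
    - {"turn": 0,"delta_pos": [0,0,0],"jaw": 0.2}
    - {"turn": 0,"delta_pos": [0,0,0],"jaw": 0.2}
    - {"turn": 0,"delta_pos": [0,0,-30],"jaw": 0.2}
    - {"turn": 0,"delta_pos": [0,0,-40],"jaw": 0.2}
    - {"turn": 0,"delta_pos": [18,0,-30],"jaw": 0.2}
    - {"turn": 0,"delta_pos": [38,0,-10],"jaw": 0.2}

```text
time: 44.62
tool_pos: [0.6255, -0.0828, 0.3841]
tcp_rot: [0.076, 3.128, -0.003]
wrist_force: [0.2, 0.4, 2.3]
width: 0.6
grip_force: 0.0
```

>>> drive_tool:
  increments:
    - {"turn": 0.01,"delta_pos": [18,0,-15],"jaw": 0.2}
    - {"turn": 0,"delta_pos": [0,0,0],"jaw": 0.2}
    - {"turn": 0,"delta_pos": [0,0,0],"jaw": 0.2}
    - {"turn": 0,"delta_pos": [0,0,0],"jaw": 0.2}
    - {"turn": 0,"delta_pos": [0,0,0],"jaw": 0.2}

```text
time: 45.03
tool_pos: [0.6042, -0.0814, 0.3915]
tcp_rot: [-0.092, -3.139, -0.0]
wrist_force: [0.3, -0.2, 0.3]
width: 0.595
grip_force: 0.0
```

Run:
```python
from h import *
c=report();cv2.imwrite("pics/w8.png",c["bgr"]);s=bot.read_state();print(W2L(s["tool_pos"]))
for y in(-.117,-.040,.038,.116): print("pred fin back-top / front-bottom",proj(c,[*L2W(-.009,y),.062]).round(),proj(c,[*L2W(-.045,y),.0]).round())
plan(*L2W(.020,.095),.35,LT)
```

```text
45.0833 [ 0.6042691  -0.08133682  0.39126565] [ 0.001  0.003 -0.001 -0.     0.002  0.001] -3.360410408048347 [-0.49528764  0.04687321 -0.19885927]
blob (250, 144, 373, 59) [436. 173.]
blob (470, 417, 52, 63) [486. 452.]
blob (572, 145, 24, 46) [583. 167.]
blob (587, 382, 53, 41) [617. 397.]
[ 0.01193237 -0.08968531]
pred fin back-top / front-bottom [[287. 192.]] [[292. 143.]]
pred fin back-top / front-bottom [[383. 192.]] [[374. 143.]]
pred fin back-top / front-bottom [[481. 191.]] [[458. 143.]]
pred fin back-top / front-bottom [[579. 191.]] [[542. 143.]]
turn 0.001 dx -8.1 dy 184.7 dz 41.3
```

View pics/w8.png

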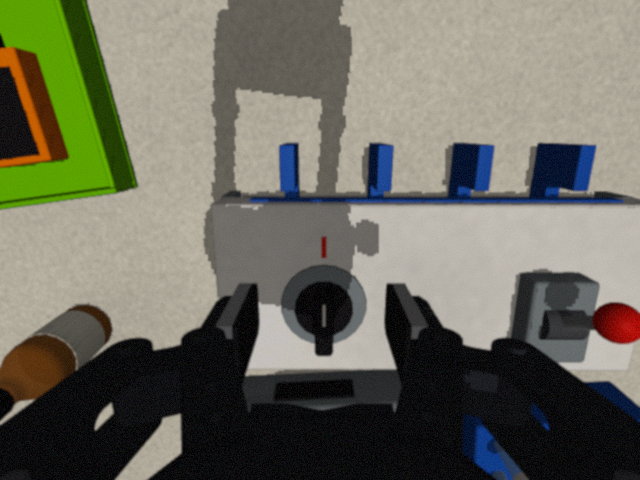

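The mark at (324,315) is now in line with the tick at (324,246). All four fin fronts sit at row 143, as predicted for home. Now the lever.

>>> drive_tool:
  increments:
    - {"turn": 0,"delta_pos": [0,30,0],"jaw": -1}
    - {"turn": 0,"delta_pos": [-2,35,0],"jaw": -1}
    - {"turn": 0,"delta_pos": [-2,35,0],"jaw": -1}
    - {"turn": 0,"delta_pos": [-2,35,0],"jaw": -1}
    - {"turn": 0,"delta_pos": [-2,35,0],"jaw": -1}
    - {"turn": 0,"delta_pos": [0,15,0],"jaw": -1}
    - {"turn": 0,"delta_pos": [0,0,20],"jaw": -1}
    - {"turn": 0,"delta_pos": [0,0,20],"jaw": -1}

```text
time: 45.75
tool_pos: [0.6238, 0.1045, 0.3529]
tcp_rot: [0.088, 3.138, 0.0]
wrist_force: [0.5, -1.0, -0.1]
width: 0.003
grip_force: 0.0
```

>>> drive_tool:
  increments:
    - {"turn": 0,"delta_pos": [0,0,20],"jaw": -1}
    - {"turn": 0,"delta_pos": [0,0,20],"jaw": -1}
    - {"turn": 0,"delta_pos": [0,0,4],"jaw": -1}
    - {"turn": 0,"delta_pos": [0,0,0],"jaw": -1}
    - {"turn": 0,"delta_pos": [0,0,0],"jaw": -1}
    - {"turn": 0,"delta_pos": [0,0,0],"jaw": -1}

```text
time: 46.25
tool_pos: [0.6235, 0.1028, 0.31]
tcp_rot: [0.093, 3.138, 0.0]
wrist_force: [0.1, 0.4, 0.0]
width: 0.001
grip_force: 0.0
```

Run:
```python
from h import *
s=bot.read_state();print(s["tool_pos"],s["width"],W2L(s["tool_pos"]),s["wrist_force"])
plan(*L2W(.094,.095),.308,LT)
```

```text
[0.62350371 0.10277933 0.31003903] 0.0005165898071369892 [0.02016599 0.09524963] [0.10606421 0.39621097 0.04956134]
turn 0.001 dx -73.8 dy -0.2 dz 2.0
```

>>> drive_tool:
  increments:
    - {"turn": 0,"delta_pos": [-10,0,1],"jaw": -1}
    - {"turn": 0,"delta_pos": [-10,0,0],"jaw": -1}
    - {"turn": 0,"delta_pos": [-10,0,0],"jaw": -1}
    - {"turn": 0,"delta_pos": [-10,0,0],"jaw": -1}
    - {"turn": 0,"delta_pos": [-10,0,0],"jaw": -1}
    - {"turn": 0,"delta_pos": [-10,0,0],"jaw": -1}
    - {"turn": 0,"delta_pos": [-8,0,0],"jaw": -1}
    - {"turn": 0,"delta_pos": [-4,0,0],"jaw": -1}

```text
time: 46.92
tool_pos: [0.6957, 0.0984, 0.307]
tcp_rot: [-0.093, -3.14, 0.0]
wrist_force: [-1.5, -0.2, -1.1]
width: 0.001
grip_force: 0.7
```

>>> drive_tool:
  increments:
    - {"turn": 0,"delta_pos": [-2,0,0],"jaw": -1}
    - {"turn": 0,"delta_pos": [0,0,0],"jaw": -1}
    - {"turn": 0,"delta_pos": [0,0,0],"jaw": -1}

```text
time: 47.17
tool_pos: [0.6966, 0.0985, 0.3076]
tcp_rot: [0.092, 3.14, 0.0]
wrist_force: [0.6, 1.2, 0.5]
width: 0.0
grip_force: 0.0
```

>>> drive_tool:
  increments:
    - {"turn": 0,"delta_pos": [-2,0,0],"jaw": -1}
    - {"turn": 0,"delta_pos": [0,0,0],"jaw": -1}
    - {"turn": 0,"delta_pos": [0,0,0],"jaw": -1}

```text
time: 47.42
tool_pos: [0.6979, 0.0985, 0.3077]
tcp_rot: [-0.092, -3.139, 0.0]
wrist_force: [-2.9, -0.5, 0.5]
width: -0.006
grip_force: 1.6
```

>>> drive_tool:
  increments:
    - {"turn": 0,"delta_pos": [-2,0,0],"jaw": -1}
    - {"turn": 0,"delta_pos": [-2,0,0],"jaw": -1}
    - {"turn": 0,"delta_pos": [0,0,0],"jaw": -1}

```text
time: 47.67
tool_pos: [0.6998, 0.0985, 0.3075]
tcp_rot: [-0.092, -3.13, 0.0]
wrist_force: [-14.3, 0.3, 7.3]
width: 0.0
grip_force: 7.3
```

>>> drive_tool:
  increments:
    - {"turn": 0,"delta_pos": [20,0,0],"jaw": -1}
    - {"turn": 0,"delta_pos": [30,0,0],"jaw": -1}
    - {"turn": 0,"delta_pos": [30,0,0],"jaw": -1}
    - {"turn": 0,"delta_pos": [0,0,-40],"jaw": -1}
    - {"turn": 0,"delta_pos": [20,0,-30],"jaw": -1}
    - {"turn": 0,"delta_pos": [30,0,0],"jaw": -1}
    - {"turn": 0,"delta_pos": [30,0,0],"jaw": -1}
    - {"turn": 0,"delta_pos": [30,0,0],"jaw": -1}

```text
time: 48.33
tool_pos: [0.5122, 0.1094, 0.3792]
tcp_rot: [0.093, 3.136, 0.001]
wrist_force: [-0.9, 0.7, -0.1]
width: -0.003
grip_force: 0.0
```

>>> drive_tool:
  increments:
    - {"turn": 0,"delta_pos": [0,0,0],"jaw": -1}
    - {"turn": 0,"delta_pos": [0,0,0],"jaw": -1}
    - {"turn": 0,"delta_pos": [0,0,0],"jaw": -1}
    - {"turn": 0,"delta_pos": [0,0,0],"jaw": -1}
    - {"turn": 0,"delta_pos": [0,0,0],"jaw": -1}

```text
time: 48.75
tool_pos: [0.514, 0.1093, 0.378]
tcp_rot: [0.093, 3.139, 0.0]
wrist_force: [-0.3, 0.1, -0.1]
width: 0.001
grip_force: 0.0
```

Run:
```python
from h import *
c=report();t=cam("top");s=cam("side")
for n,k in(("top",t),("side",s),("wrist",c)):
    for b in blobs(k,(0,140,60),(6,255,255),15): 
        u=cv2.minAreaRect(b)[0];p=onz(k,u,.146)[0];L=W2L(p)
        if abs(L[0]-.09)<.12 and abs(L[1]-.095)<.08: print(n,np.round(u),L.round(4))
cv2.imwrite("pics/fin.png",np.hstack([cv2.resize(s["bgr"][140:360,230:490],(400,338)),cv2.resize(t["bgr"][120:290,240:500],(400,338))]))
```

```text
48.8 [0.5139216  0.10932262 0.37777616] [-0.001  0.     0.007  0.     0.005  0.   ] -3.386464857868947 [0.17264487 0.02630691 0.41999828]
blob (32, 251, 250, 72) [156. 286.]
blob (338, 252, 16, 42) [346. 272.]
top [288. 141.] [0.1215 0.0961]
side [362. 170.] [0.1171 0.098 ]
```

View pics/fin.png

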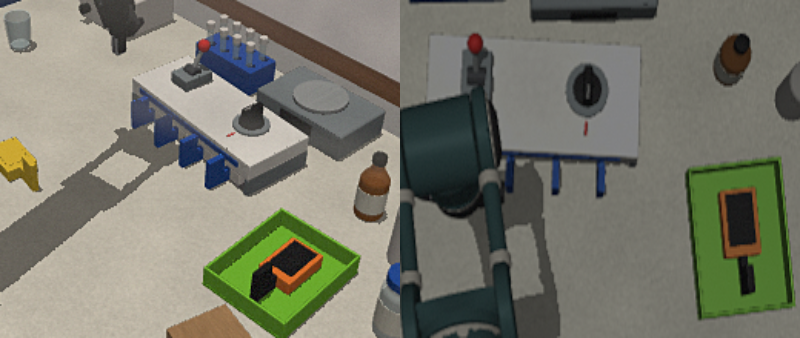

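The lever ball is at its on position (x ≈ 0.119 m in the lamp frame). All four fins are in line, the knob is at its tick, and the orange cassette is flat in the tub.

```bash
python3 -c "
from workcell import bot
print(bot.finish_job())"
```

```text
the job is handed in; nothing more can be done
None
```

I handed the job in: the finished cassette is flat in the tub, all four white cassettes are home under the lamp, the counter is at its zero stop and the lamp lever is on. Nothing else was touched, but the hand-in returned no verdict, so this rests on my final pictures and force readings.

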